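Slide a covered dish under the low reader bridge

TASK

Push the small covered dish along the bench, flat and never lifted or tipped, in under the low reader bridge until it rests against both stop pins behind it. Then, with the dish in place, press the key beside the bridge fully down with a fingertip and let it come up again. Do not strike the bridge and leave the other things where they stand.

Things in the scene. Friction and masses are not known exactly. Their poses are not given: they have to be found in the camera images.
- dish: Small round covered dish, clear with cream filling, loose, about 30 g, 70 mm across, 15 mm high (its firm side wall, to push on: 68 mm across, 12 mm high). Origin: centre of its underside; z up. It stands in front of the bridge, on the robot's side, up to 50 mm to either side of the bridge's middle line.
- bridge: Low aluminium bridge fixed to the bench: beam 112 mm long (y), 32 mm deep (x), underside 18, top 34 mm up (lens window 3 mm higher), two legs 84 mm apart inside. Origin: on the bench under the beam's middle. x points from the open front, where the dish goes in, to the back; z up. Two stop pins, 10 mm thick, 14 mm high, at x +34, y +/-20 mm; 4 mm high strip behind them. No floor plate.
- seat (a point): Where the dish's origin lies when it rests against both pins: on the bench exactly below the middle of the beam and lens (the bridge's origin). The dish then still stands out about 18 mm from the front of the beam.
- key (a joint): Travel of the round white key in its grey housing: 0 when up, 0.006 (m) when fully down; sprung, about 4 N when fully down, and it comes up by itself.
- key_top (a point): Middle of the top face of the key (26 mm across, 18 mm above the bench), which points up. The housing is fixed to the bench on the bridge's left (+y) side, 100 to 160 mm from its middle.
- vial_a: A glass vial with a white cap, 27 mm across, 61 mm high, loose, right of the bridge; a bystander to be left alone. Origin: centre of its underside.
- vial_b: Another such glass vial, loose, right of and a little behind the bridge; a bystander to be left alone. Origin: centre of its underside.
- basin: White porcelain basin, 106 mm across, 27 mm high, loose, to the right of the work; a bystander to be left alone. Origin: centre of its underside.
- timer: White bench timer, 66x66x20 mm, loose, to the left of the work; a bystander to be left alone. Origin: centre of its underside.
- pen: White marker pen with black cap, 139 mm long, 17 mm thick, loose, near the left front; a bystander to be left alone. Origin: centre of its underside.
- jar: Brown jar with a tan cap, 68x68x126 mm, loose, to the left; a bystander to be left alone. Origin: centre of its underside.
Mind the look-alikes: they are no part of the job. Leave any brown or pink look-alike of the dish alone.

How it is judged (in metres and radians):
On the way, in this order (a step that is already met when the one before it is completed fails the run):
1. the dish lies flat under the bridge against the pins (horizontal distance between dish and seat below 0.006 m and height (world z) of dish below 0.004 m and angle between dish's own z axis and vertical below 0.06 rad), for 0.2 s.
2. the key is pressed down while the dish is in place (all of step 1 and value of joint key above 0.0045 m), for 0.05 s.
At the end, for the whole second after the job is handed in: The dish lies flat and at rest on the bench with its centre within 6 mm of the seat under the bridge, and the key, pressed at least 4.5 mm down since the dish came there, is up again (all of step 1 and linear speed of dish below 0.01 m/s and value of joint key below 0.0015 m); the robot touches nothing.
It fails at once if the dish is lifted more than 8 mm off the bench (height (world z) of dish above 0.008 m).
It fails at once if the dish is tipped by more than 0.15 rad (angle between dish's own z axis and vertical above 0.15 rad).
It fails at once if the robot strikes the bridge (more than 15 N) (contact force between any of the fingers, the arm and bridge above 15 N).
It fails at once if another loose thing is moved by more than 20 mm or knocked over (distance of any of vial_a, vial_b, basin, timer, pen, jar from where it was at the start of the episode above 0.02 m or angle between any of vial_a, vial_b, basin, timer, pen, jar's own z axis and vertical above 0.3 rad).
It also fails if it takes over 56 s, if anything falls off the work surface, if the arm or the gripper's body presses on something with over 40 N, if the wrist force passes 120 N, or if a joint passes its speed limit or range.

ROBOT

A 6-joint arm with a two-finger parallel gripper is mounted at the origin on a cart in front of the work surface, level with it; the furniture and walls round the work are solid. World frame = base frame: x ahead of the robot, y to its left, z up, the work surface at z = 0. Lengths are in mm, angles in rad, forces in N, time in s.
With the tool pointing down it reaches from about 400 to 925 mm from the base axis. Payload 12.5 kg.
Tool frame: the origin (TCP) lies at the very end of the fingers, on their centre line; the grasp point (between the pads) lies 19 mm behind it (env.grip_point_offset is the distance from the TCP to the grasp point, in mm); z points along the fingers, y is the direction in which the jaws open and shut (so a half turn about z gives the same grasp; the last joint's range is limited). The gripper opens to 95 mm and grips with 3 to 60 N. Pads are 20 mm wide; open, the fingers measure 119 mm over their backs; the gripper's body (75 mm by 180 mm) begins 59 mm behind the grasp point.
Start: joints at [-1.296, 0.491, 1.559, -0, 1.092, -0.106], TCP at [232.314, -580.242, 182.961] pointing down, gripper open.
Joint ranges: [-3.1, 3.1], [-0.84, 2.19], [0.05, 2.79], [-1.13, 4.28], [0.06, 2.93], [-2.69, 2.69]. Speed limits (rad/s): [2.22, 2.22, 2.79, 3.14, 3.14, 3.14].

INTERFACE

Orientations are given as [roll, pitch, yaw] about the fixed x, y, z axes, in that order (R = Rz(yaw) Ry(pitch) Rx(roll)).
In Python, from cell import env gives the robot as it stands.
- The arm moves only by the tool drive_tool, never from a script. Its argument "commands" is a list of rows, each an object of numbers: "dx", "dy", "dz": the shift along the world's x, y, z in mm; "yaw": the turn about the world's z in degrees. In form: [{"dx": .., "dy": .., "dz": .., "yaw": ..}, ...]. A call has 1 to 5 rows; each row shifts and turns the commanded pose from where the row before left it; what a row does not reach is not made up. A row lasts 1/12 s, in which the tool goes at most 41.7 mm and 7.16 degrees, less where a joint would pass 70% of its speed; a pose out of reach is approached as far as the arm can. A call with a gripper value outside its range is refused whole. "grip" is the opening, from 0 (shut) to 1 (fully open), set as the call begins (left out, the last holds). The fingers move at their own pace and stop on an object; the grip force is fixed at half the most. Time passes only in rows, so rows that do not move let the fingers close. It gives the time, the measured TCP pose, the force and the opening at its end, in the units of the state.
- env.state(): the state, without advancing time (a new reading comes with each control period).
- env.read_camera(name): name is "scene" or "top"; returns the picture (420x560x3 uint8, red, green, blue); there is no depth.
- env.calibration(name): a dict with "intrinsics" (3x3 intrinsics, pixels), "rvec" (rotation vector, rad) and "tvec" (3), from world to camera coordinates, as OpenCV has them. Camera axes: x right, y down, z forward; pixel columns grow to the right and rows downward; lengths in mm; the calibration is good to about 2 mm. A picture is of the moment at which its call begins. calibration takes no time and is no camera call.
- env.job_done(): hands the job in, once; it reports no verdict.
Trained networks look in the newest picture that a camera, given by its name, has taken for a name from the list of things; names that differ only in an ending like _2 or _b are one class to them, and where a whole thing is asked for, a point or a joint stands for the part that bears it (a point fixed in the world has none). Each returns a list of dicts, best first, with "conf" (0 to 1); they miss things now and then, are a little off and sometimes report something else, mostly with a low value. They report only what shows in the picture. A call takes as long as a camera call. They do not tell look-alikes from the thing itself.
- env.trace(query, camera): "pixels" (420x560 bool, what is visible of it) and "pixel" ([column, row] in pixels, amid what is visible of it).
- env.place_of(query, camera): "pixel" ([column, row] in pixels: a listed point, or the origin of a listed thing).
The state is a dict: "t": time; "joints": joint angles; "qvel": joint speeds; "tau": joint torques, N m; "eef_pos": TCP position; "tcp_rot": TCP orientation; "ft_force": force on the tool from outside, world axes, zero at the start; "moment": the same for the moment, N m; "opening": opening from 0.0 (shut) to 1.0 (fully open).
Only numpy, scipy, OpenCV 4.12 (cv2) and the standard library are available. Lean on these libraries where they do the work, as an engineer would, in place of code of your own. Each camera call takes 0.05 s, during which the arm holds its last target.

## Working session

There is one attempt and no reset: what is moved stays moved. The work goes in short steps, Python scripts to look and compute and a tool call to move; the robot and the scene stay as the last step left them, time stands still between calls to the robot, and variables do not carry over. Pictures are saved under pics/ and viewed, and the job is handed in when it is done.

Besides the shell and the picture viewer there is one more tool, called after "Call:" by a JSON object that holds its "name" and its "arguments", one argument or row to a line. drive_tool: Moves the arm, as the interface text tells. Its arguments: {"type":"object","properties":{"commands":{"type":"array"},"grip":{"type":"number"}},"required":["commands"]}

```bash
ls; mkdir -p pics; cat > h.py <<'E'
import numpy as np, cv2
from cell import env
def cal(n):
    c=env.calibration(n); return np.array(c["intrinsics"],float),np.array(c["rvec"],float).reshape(3),np.array(c["tvec"],float).reshape(3)
def w(px,n,z=0.):
    K,r,t=cal(n);R=cv2.Rodrigues(r)[0]
    d=R.T@np.linalg.inv(K)@np.array([px[0],px[1],1.]);o=-R.T@t
    return o+d*(z-o[2])/d[2]
def p(P,n):
    K,r,t=cal(n);return cv2.projectPoints(np.array(P,float).reshape(-1,3),r,t,K,None)[0].reshape(-1,2)
def shot(n,f):
    im=np.array(env.read_camera(n));cv2.imwrite(f"pics/{f}.png",im[...,::-1]);return im
E
python3 - <<'E'
from h import *
shot("top","top0");shot("scene","scene0")
zs=dict(dish=0,bridge=0,seat=0,key_top=18,vial_a=0,basin=0,timer=0,pen=0,jar=0)
for q,z in zs.items():
  for n in("top","scene"):
    for d in env.place_of(q,n)[:4]: print(q,n,np.round(d["pixel"],1),round(d["conf"],2),np.round(w(d["pixel"],n,z),1))
s=env.state();print(s["t"],s["eef_pos"],s["tcp_rot"])
for n in("top","scene"):
  K,r,t=cal(n);R=cv2.Rodrigues(r)[0];print(n,-R.T@t,K[0,0])
E
```

```text
pics
dish top [208.6 239.2] 0.9 [489.6 319.    0. ]
dish top [221.5 164.6] 0.82 [748.4 280.7   0. ]
dish top [249.4 229.3] 0.61 [522.8 182.    0. ]
dish top [271.7 256.6] 0.57 [430.9 106.6   0. ]
dish scene [307.3 254.7] 0.9 [410.8 106.7   0. ]
dish scene [189.2 213.9] 0.89 [739.5 278.7   0. ]
dish scene [311.6 226.7] 0.84 [523.2  22.4   0. ]
dish scene [264.8 245.3] 0.8 [494.6 174.1   0. ]
bridge top [260.7 194.2] 0.65 [643.7 144.3   0. ]
bridge scene [252.6 222. ] 0.84 [617.4 146.9   0. ]
bridge scene [119.6 249. ] 0.6 [635.8 481.1   0. ]
seat top [263.  194.4] 0.98 [643.  136.5   0. ]
seat scene [254.8 220.3] 0.91 [623.6 137.4   0. ]
key_top top [219.8 208.5] 0.44 [591.3 280.9  18. ]
vial_a top [297.1 196.5] 0.42 [635.5  19.5   0. ]
vial_a top [289.5 180.8] 0.41 [690.7  45.2   0. ]
vial_a scene [273.7 206.6] 0.73 [675.8  52.1   0. ]
vial_a scene [292.6 212.4] 0.52 [618.9  23.4   0. ]
basin top [392.5 247. ] 0.85 [ 462.  -300.5    0. ]
basin top [253.5 229.5] 0.75 [522.1 168.2   0. ]
timer top [169.2 229.1] 0.74 [524.  452.6   0. ]
timer scene [146.9 271. ] 0.57 [514.8 448.4   0. ]
pen top [157.8 265.8] 0.63 [401.5 485.4   0. ]
pen scene [143.8 305.9] 0.6 [398.4 483.2   0. ]
jar top [161.6 193. ] 0.69 [648.2 483.5   0. ]
jar scene [119.  249.9] 0.56 [632.3 483.2   0. ]
1.0 [ 232.31247172 -580.24303899  182.96154513] [ 3.14149023e+00 -2.94549326e-06  3.80788220e-01]
top [ 379.75607683   95.40123128 1341.69305726] 398.1202938079823
scene [-321.61456242  596.45598475  537.02413173] 442.3682262686964
```

```bash
python3 - <<'E'
import cv2
t=cv2.imread("pics/top0.png");s=cv2.imread("pics/scene0.png")
cv2.imwrite("pics/top0c.png",cv2.resize(t[140:290,140:320],None,fx=4.4,fy=4,interpolation=cv2.INTER_CUBIC)[:600,:792])
cv2.imwrite("pics/scene0c.png",cv2.resize(s[170:320,110:350],None,fx=3.3,fy=3.3,interpolation=cv2.INTER_CUBIC))
E
```

```text
(no output)
```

View pics/top0.png

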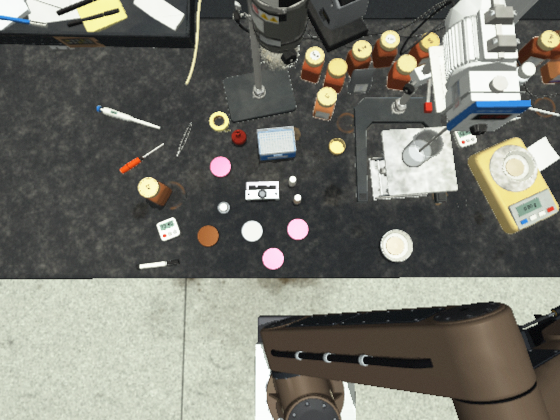

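View pics/top0c.png

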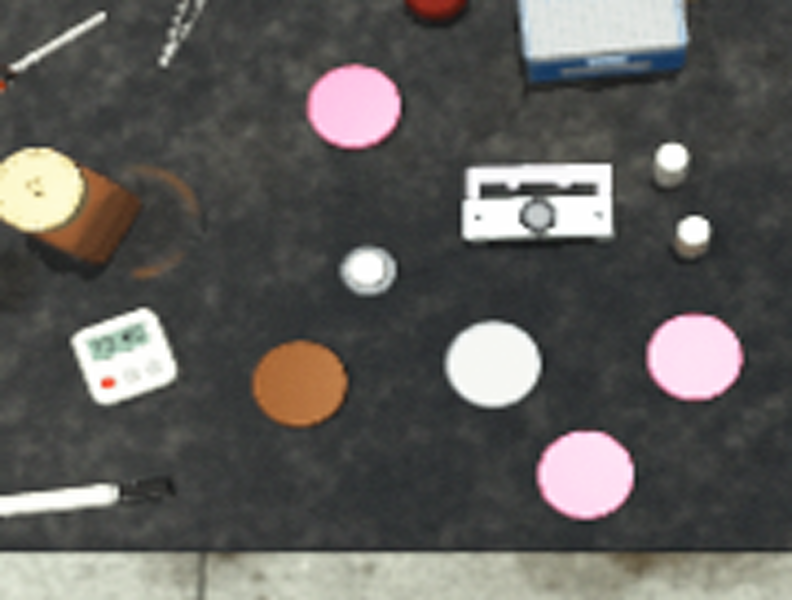

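View pics/scene0c.png

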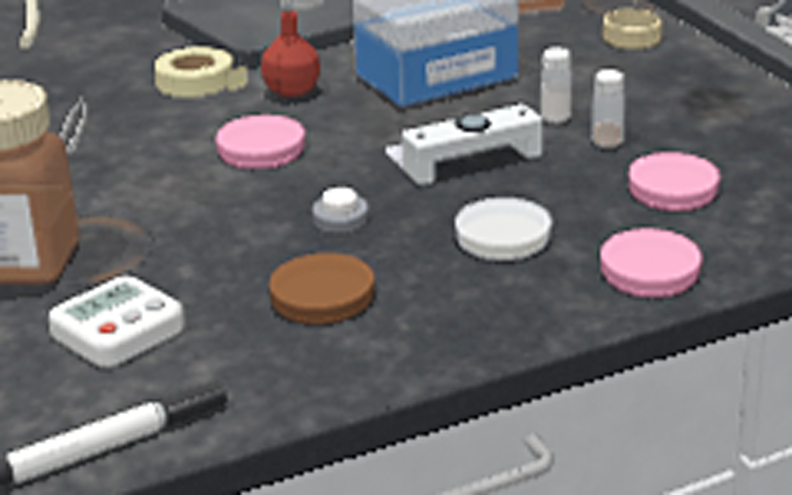

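View pics/scene0.png

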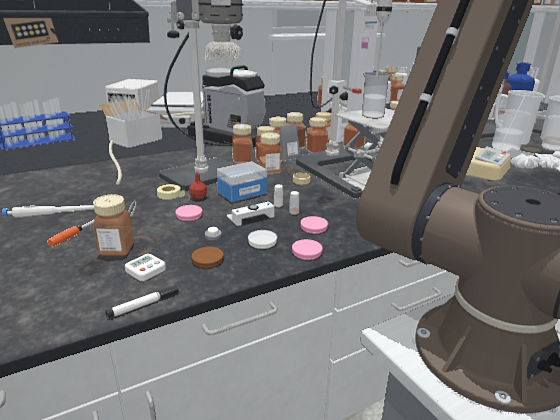

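The candidates for the dish in the top picture are the cream disc at (252,231), the brown one at (208,236), and the pink ones at (297,229), (273,258) and (220,166). By the description it's the cream one, and both crops confirm that. Next I'll measure the dish, bridge yaw and key more finely.

```bash
python3 - <<'E'
from h import *
for n in("top","scene"):
  im=shot(n,n+"1")
  for q,z in(("dish",15),("key_top",18),("bridge",34),("vial_a",30)):
    for d in env.trace(q,n)[:5]:
      m=np.array(d["pixels"]);ys,xs=np.nonzero(m);c=[xs.mean(),ys.mean()]
      col=im[m].mean(0)
      print(n,q,round(d["conf"],2),m.sum(),np.round(c,1),np.round(w(c,n,z),1),xs.min(),xs.max(),ys.min(),ys.max(),col.round())
      if q=="bridge" and d["conf"]>.4: np.save(f"br_{n}.npy",m)
im=cv2.imread("pics/top1.png");
def up(f,x0,x1,y0,y1,k):
  cv2.imwrite(f"pics/{f}.png",cv2.resize(im[y0:y1,x0:x1],None,fx=k,fy=k,interpolation=cv2.INTER_CUBIC))
up("brz",240,300,172,217,13);up("keyz",205,245,192,222,16)
im=cv2.imread("pics/scene1.png");up("keys",195,235,216,246,16);up("brs",222,282,195,240,13)
E
```

```text
top dish 0.88 301 [272.7 257.8] [426.2 103.2  15. ] 263 282 249 267 [254. 221. 242.]
top dish 0.81 362 [220.3 166.3] [738.3 282.6  15. ] 210 231 156 176 [241. 186. 215.]
top dish 0.74 307 [297.4 228.5] [523.5  20.5  15. ] 288 307 219 238 [254. 223. 242.]
top dish 0.71 346 [251.7 230.2] [518.1 173.3  15. ] 241 262 220 240 [239. 241. 237.]
top dish 0.61 330 [208.2 235.2] [501.8 318.1  15. ] 199 218 225 245 [174. 112.  63.]
top key_top 0.49 43 [223.1 206.7] [597.4 270.1  18. ] 220 226 203 210 [251. 251. 250.]
top bridge 0.79 505 [261.5 190.6] [649.4 140.4  34. ] 245 278 181 200 [225. 226. 226.]
top bridge 0.43 178 [156.1 263.8] [407.3 481.5  34. ] 137 176 261 267 [187. 188. 182.]
top bridge 0.3 391 [168.9 228.4] [522.7 444.5  34. ] 157 180 217 240 [219. 223. 215.]
scene dish 0.89 453 [262.2 238.7] [502.3 177.1  15. ] 248 276 230 248 [212. 214. 212.]
scene dish 0.88 460 [306.6 248.5] [414.3 107.2  15. ] 292 321 240 257 [237. 169. 196.]
scene dish 0.67 374 [314.  223.9] [509.6  24.8  15. ] 301 327 216 232 [231. 164. 191.]
scene dish 0.6 495 [207.5 256.4] [487.2 320.6  15. ] 193 222 246 266 [142.  97.  64.]
scene dish 0.59 375 [188.4 211.7] [723.4 285.2  15. ] 175 202 204 220 [219. 157. 182.]
scene key_top 0.57 57 [212.4 230. ] [592.6 268.   18. ] 208 217 227 233 [232. 231. 230.]
scene bridge 0.91 562 [251.2 211.5] [613.3 152.5  34. ] 228 273 202 224 [179. 183. 185.]
scene vial_a 0.76 194 [278.2 195.7] [677.9  36.7  30. ] 274 283 185 206 [167. 167. 166.]
scene vial_a 0.58 190 [293.9 202.1] [620.4  19.4  30. ] 289 298 191 213 [166. 164. 163.]
```

View pics/brz.png

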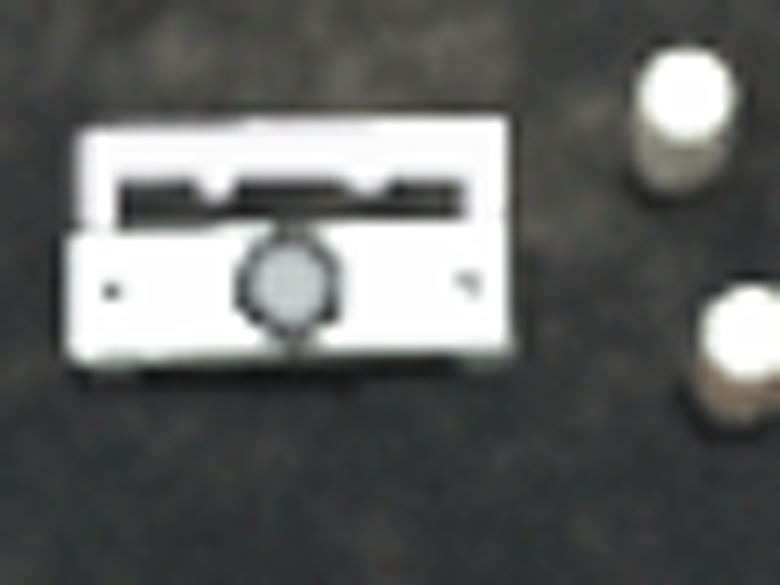

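View pics/keyz.png

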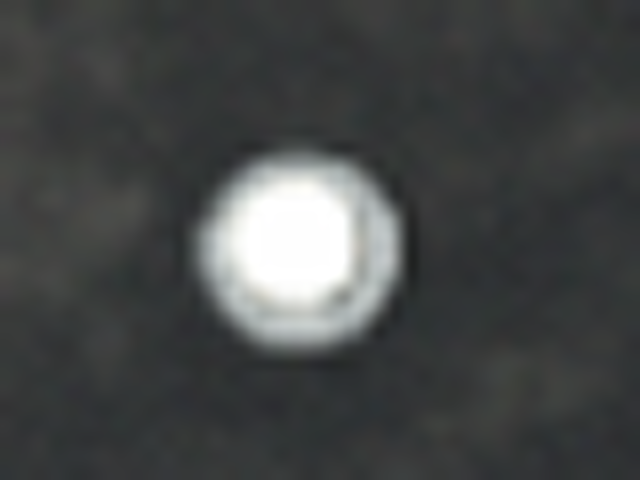

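View pics/keys.png

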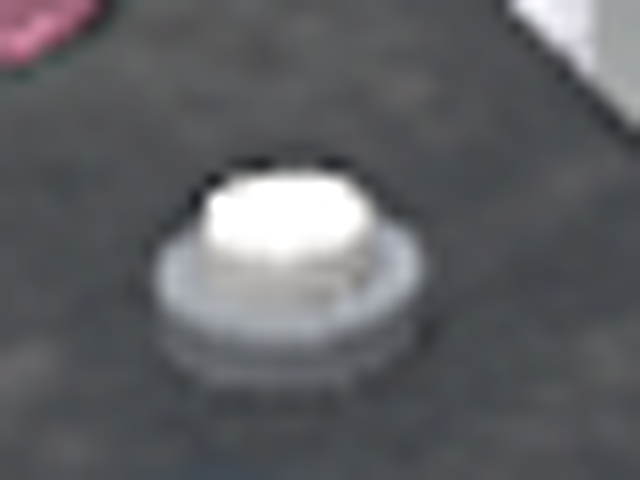

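View pics/brs.png

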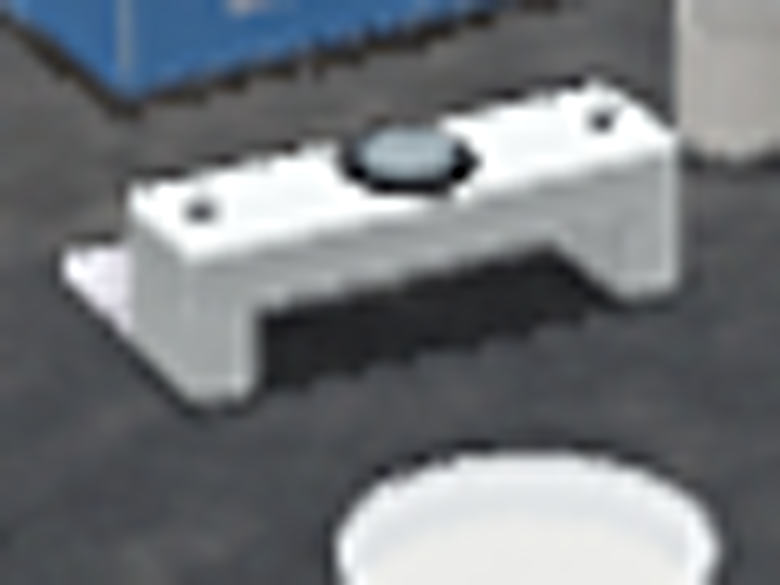

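```bash
cat > fit.py <<'E'
from h import *
from scipy.optimize import least_squares
M=lambda a,x0,y0:[(a[0]+.5)/13-.5+x0,(a[1]+.5)/13-.5+y0]
T=[((0,0,37),(289,287)),((-16,56,34),(67,358)),((-16,-56,34),(513,351)),((16,56,34),(66,231)),((16,-56,34),(513,222))]
S=[((0,0,37),(409,157)),((-16,56,34),(190,255)),((-16,-56,34),(677,145)),((16,56,34),(130,188)),((16,-56,34),(598,75)),((-16,56,0),(207,405)),((-16,-56,0),(672,296)),((-16,42,18),(258,308))]
def res(v,which):
  c,s=np.cos(v[2]),np.sin(v[2]);o=[]
  for L,n,x0,y0 in((T,"top",240,172),(S,"scene",222,195)):
    if n not in which: continue
    P=np.array([[v[0]+c*a[0]-s*a[1],v[1]+s*a[0]+c*a[1],a[2]] for a,_ in L])
    q=p(P,n);o.append(q-np.array([M(b,x0,y0) for _,b in L]))
  return np.concatenate(o)
for wh in(("top",),("scene",),("top","scene")):
  f=least_squares(lambda v:res(v,wh).ravel(),[643,137,0],x_scale=[1,1,.01])
  print(wh,f.x,np.round(f.fun.reshape(-1,2),2).tolist())
Q=lambda a,x0,y0:[(a[0]+.5)/16-.5+x0,(a[1]+.5)/16-.5+y0]
print("key top",w(Q((294,244),205,192),"top",18),"housing",w(Q((300,252),205,192),"top",10))
print("key scene",w(Q((288,218),195,216),"scene",18))
E
python3 fit.py
```

```text
('top',) [6.38166286e+02 1.39338923e+02 1.65705652e-02] [[0.03, 0.07], [0.41, -0.22], [-0.34, -0.26], [0.42, 0.15], [-0.52, 0.27]]
('scene',) [6.34348547e+02 1.37924979e+02 4.49781211e-02] [[-0.29, -0.39], [0.25, 0.08], [0.37, -0.65], [-0.66, 0.52], [0.43, 0.42], [-0.72, 0.31], [0.63, -0.92], [0.05, 0.36]]
('top', 'scene') [6.36346009e+02 1.37801339e+02 3.41231620e-02] [[0.49, 0.61], [0.95, 0.61], [0.2, -0.02], [0.8, 0.97], [-0.16, 0.52], [-0.58, -0.69], [-0.19, -0.32], [0.12, -0.85], [-0.96, 0.11], [0.3, 0.21], [-1.15, -0.1], [0.38, -1.12], [-0.37, -0.02]]
key top [597.17983021 270.60813818  18.        ] housing [596.77742624 270.36694607  10.        ]
key scene [596.51191837 266.18602336  18.        ]
```

Call:
{"name": "drive_tool", "arguments": {
  "commands": [
    {"dx": 28,"dy": 28,"yaw": -5},
    {"dx": 28,"dy": 28,"yaw": -5},
    {"dx": 28,"dy": 28,"yaw": -5},
    {"dx": 28,"dy": 28,"yaw": -5},
    {"dx": 28,"dy": 28}
  ],
  "grip": 0.45
}}

```text
invalid input
```

Call:
{"name": "drive_tool", "arguments": {
  "commands": [
    {"dx": 15,"dy": 38},
    {"dx": 15,"dy": 38},
    {"dx": 15,"dy": 38},
    {"dx": 10,"dy": 38},
    {"dx": 5,"dy": 38}
  ]
}}

```text
invalid input
```

Call:
{"name": "drive_tool", "arguments": {
  "commands": [
    {"dx": 0,"dy": 40},
    {"dx": 0,"dy": 40},
    {"dx": 0,"dy": 40},
    {"dx": 0,"dy": 40},
    {"dx": 0,"dy": 40}
  ]
}}

```text
invalid input
```

Call:
{"name": "drive_tool", "arguments": {
  "commands": [
    {"dx": 28,"dy": 28,"dz": 0,"yaw": -5},
    {"dx": 28,"dy": 28,"dz": 0,"yaw": -5},
    {"dx": 28,"dy": 28,"dz": 0,"yaw": -5},
    {"dx": 28,"dy": 28,"dz": 0,"yaw": -5},
    {"dx": 28,"dy": 28,"dz": 0,"yaw": 0}
  ],
  "grip": 0.45
}}

```text
t: 1.92
eef_pos: [373.3, -438.9, 183.1]
tcp_rot: [3.141, -0.0, 0.026]
ft_force: [1.2, -1.3, -0.2]
opening: 0.707
```

Call:
{"name": "drive_tool", "arguments": {
  "commands": [
    {"dx": 12,"dy": 38,"dz": 0,"yaw": 0},
    {"dx": 12,"dy": 38,"dz": 0,"yaw": 0},
    {"dx": 12,"dy": 38,"dz": 0,"yaw": 0},
    {"dx": 12,"dy": 38,"dz": 0,"yaw": 0},
    {"dx": 0,"dy": 38,"dz": 0,"yaw": 0}
  ]
}}

```text
t: 2.33
eef_pos: [421.6, -248.6, 183.0]
tcp_rot: [3.141, -0.001, 0.032]
ft_force: [1.6, 0.4, -0.6]
opening: 0.456
```

Call:
{"name": "drive_tool", "arguments": {
  "commands": [
    {"dx": 5,"dy": 40,"dz": 0,"yaw": 0},
    {"dx": 5,"dy": 40,"dz": 0,"yaw": 0},
    {"dx": 0,"dy": 40,"dz": 0,"yaw": 0},
    {"dx": 0,"dy": 40,"dz": 0,"yaw": 0},
    {"dx": 0,"dy": 40,"dz": 0,"yaw": 0}
  ]
}}

```text
t: 2.75
eef_pos: [430.0, -48.5, 183.2]
tcp_rot: [3.141, -0.001, 0.031]
ft_force: [1.1, 0.0, 0.5]
opening: 0.451
```

Call:
{"name": "drive_tool", "arguments": {
  "commands": [
    {"dx": 0,"dy": 40,"dz": -10,"yaw": 0},
    {"dx": 0,"dy": 40,"dz": -10,"yaw": 0},
    {"dx": 0,"dy": 40,"dz": -10,"yaw": 0},
    {"dx": 0,"dy": 40,"dz": -10,"yaw": 0},
    {"dx": 0,"dy": 40,"dz": -10,"yaw": 0}
  ]
}}

```text
t: 3.17
eef_pos: [430.0, 151.8, 132.8]
tcp_rot: [-3.142, -0.001, 0.032]
ft_force: [0.6, -0.5, 0.6]
opening: 0.453
```

Call:
{"name": "drive_tool", "arguments": {
  "commands": [
    {"dx": 14,"dy": 11,"dz": -20,"yaw": 0},
    {"dx": 14,"dy": 11,"dz": -20,"yaw": 0},
    {"dx": 0,"dy": 0,"dz": -20,"yaw": 0},
    {"dx": 0,"dy": 0,"dz": -20,"yaw": 0},
    {"dx": 0,"dy": 0,"dz": 0,"yaw": 0}
  ]
}}

```text
t: 3.58
eef_pos: [456.8, 171.7, 50.2]
tcp_rot: [3.141, 0.005, 0.032]
ft_force: [-0.5, -0.3, -0.2]
opening: 0.45
```

```bash
cat > look.py <<'E'
from h import *
import sys
t=sys.argv[1]
a=shot("top","T"+t);b=shot("scene","S"+t)
s=env.state();e=np.array(s["eef_pos"]);print(s["t"],e,s["tcp_rot"],s["ft_force"])
for n,im,x0,y0,k in(("top",a,200,170,7),("scene",b,200,185,6)):
  c=cv2.resize(im[y0:y0+85,x0:x0+110,::-1],None,fx=k,fy=k,interpolation=cv2.INTER_CUBIC)
  for dy in(-21.4,21.4):
    q=p([e+[0,dy,0]],n)[0];cv2.circle(c,tuple(int((v-o+.5)*k) for v,o in zip(q,(x0,y0))),3,(0,0,255),-1)
  q=p([e],n)[0];print(n,q);
  cv2.imwrite(f"pics/{n}{t}c.png",c)
E
python3 look.py 2
```

```text
3.6833 [458.17293932 171.71465429  53.01873301] [3.14128787e+00 1.15106025e-03 3.16859593e-02] [0.07449832 0.42607433 1.23927466]
top [251.37951541 247.51071462]
scene [273.09220959 232.08032369]
```

View pics/top2c.png

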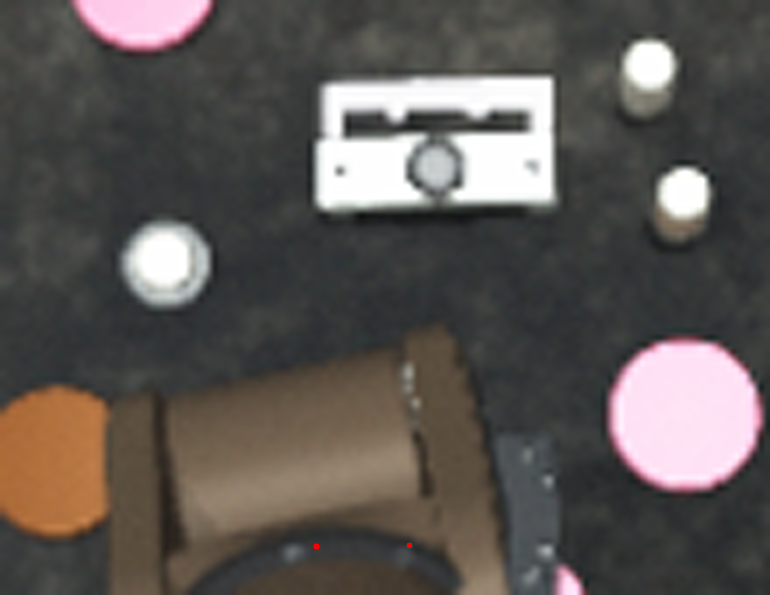

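View pics/scene2c.png

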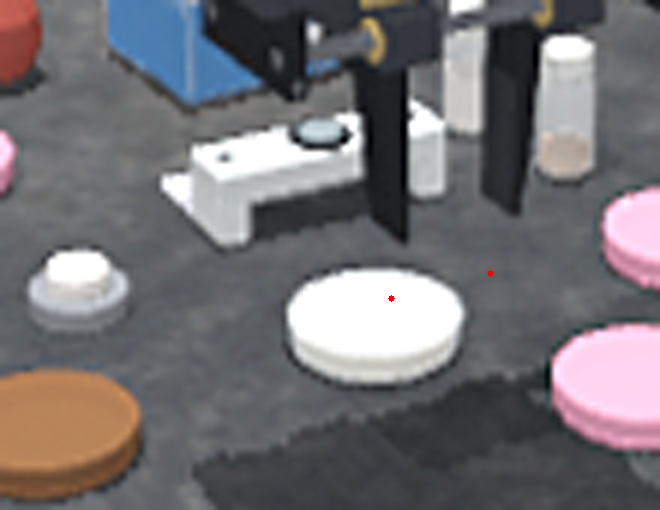

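```bash
python3 look.py 3; python3 - <<'E'
from h import *
print(p([[458,171.7,z] for z in (0,20,53,80,100)],"scene"))
print(env.grip_point_offset)
E
```

```text
3.7833 [458.87059407 171.75208561  54.09181879] [-3.14139299e+00 -1.48836787e-03  3.14740508e-02] [-0.14829413  0.25066591  0.05670059]
top [251.35004491 247.2734013 ]
scene [272.93745733 231.54049457]
[[272.9127815  252.08687078]
 [272.99498842 244.65639899]
 [273.13370276 232.11836677]
 [273.25014106 221.59380892]
 [273.33815996 213.63800746]]
18.8
```

View pics/S3.png

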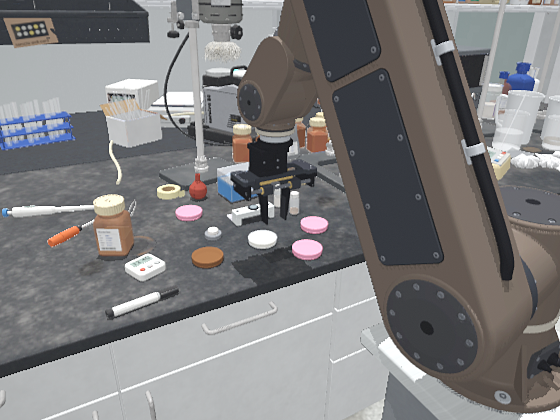

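```bash
python3 - <<'E'
from h import *
for z in(54,82):print(z,w((276.8,222.8),"scene",z))
for z in(132,160,190):print(z,w((279.6,231.7),"top",z))
K,r,t=cal("top");R=cv2.Rodrigues(r)[0];print(R)
E
cd pics; python3 - <<'E'
import cv2
a=cv2.imread("T3.png");cv2.imwrite("T3c.png",cv2.resize(a[190:300,190:330],None,fx=5.4,fy=5.4,interpolation=cv2.INTER_CUBIC))
a=cv2.imread("S3.png");cv2.imwrite("S3c.png",cv2.resize(a[150:270,210:350],None,fx=5,fy=5,interpolation=cv2.INTER_CUBIC))
E
```

```text
54 [492.98947385 143.01636134  54.        ]
82 [445.76841073 169.30140307  82.        ]
132 [501.23058863  81.43283729 132.        ]
160 [498.41889494  81.75615487 160.        ]
190 [495.406366    82.10256656 190.        ]
[[-0.00301706 -0.99994303  0.01023896]
 [-0.9876224   0.00137387 -0.15684424]
 [ 0.15682123 -0.01058543 -0.98757028]]
```

View pics/T3c.png

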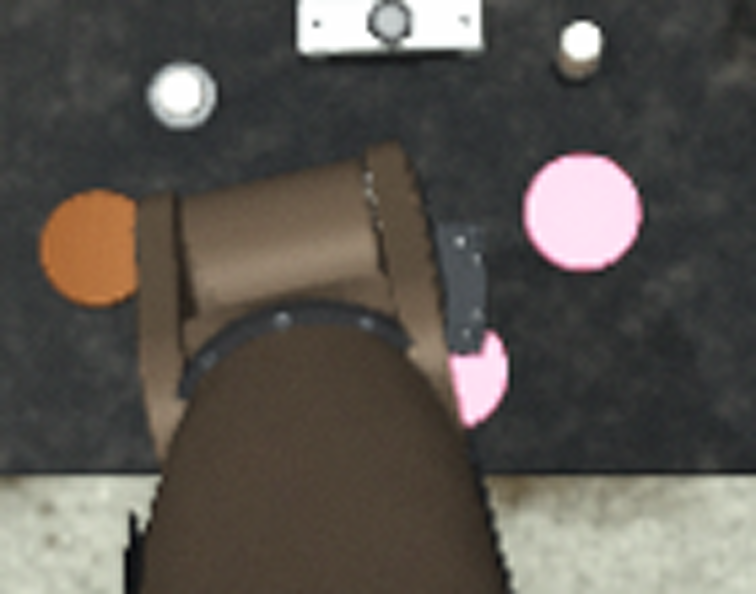

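View pics/S3c.png

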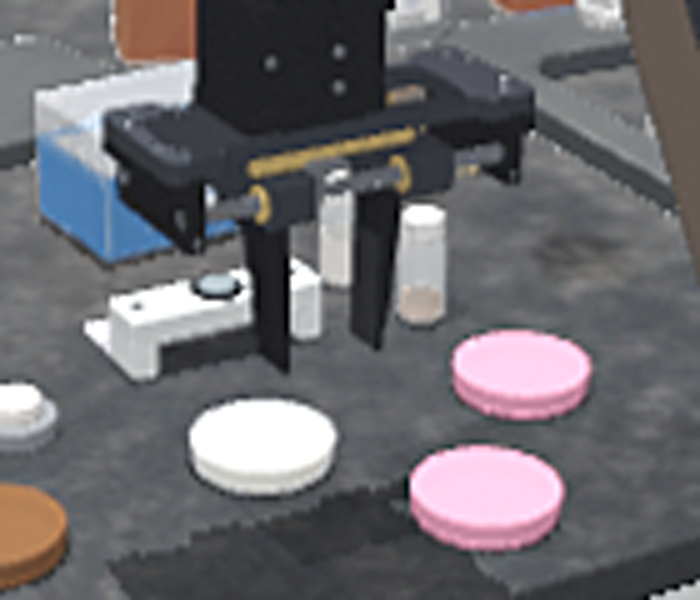

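```bash
python3 - <<'E'
from h import *
for z in(104,132,160):print(z,p([[421,262,z],[421,82,z],[496,82,z],[496,262,z]],"scene").round(1).tolist())
for z in (0,30,54,82): print(z,p([[448,205,z],[448,150.3,z]],"scene").round(1).tolist())
print(env.state()["joints"])
E
```

```text
104 [[243.5, 227.7], [316.1, 210.5], [298.9, 198.3], [229.1, 213.5]]
132 [[243.2, 215.6], [316.7, 199.2], [299.3, 187.5], [228.7, 202.0]]
160 [[242.9, 203.2], [317.4, 187.6], [299.7, 176.5], [228.3, 190.1]]
0 [[262.1, 257.6], [283.0, 251.8]]
30 [[262.1, 246.3], [283.3, 240.7]]
54 [[262.1, 236.9], [283.5, 231.5]]
82 [[262.1, 225.8], [283.7, 220.6]]
[ 2.23296034e-01  4.90389183e-01  2.01734045e+00 -1.48460335e-04
  6.32363888e-01  1.76273785e+00]
```

Call:
{"name": "drive_tool", "arguments": {
  "commands": [
    {"dx": 0,"dy": 0,"dz": -10,"yaw": 0},
    {"dx": 0,"dy": 0,"dz": -10,"yaw": 0},
    {"dx": 0,"dy": 0,"dz": -10,"yaw": 0},
    {"dx": 0,"dy": 0,"dz": -10,"yaw": 0},
    {"dx": 0,"dy": 0,"dz": 0,"yaw": 0}
  ]
}}

```text
t: 4.2
eef_pos: [457.4, 171.5, 10.9]
tcp_rot: [3.141, 0.003, 0.032]
ft_force: [-0.4, 0.5, 0.2]
opening: 0.452
```

```bash
python3 look.py 4
```

```text
4.3 [457.99676922 171.66886707  12.32955449] [3.14121072e+00 1.47147186e-03 3.17056161e-02] [-0.91139723  0.12875888  0.34942614]
top [252.11182761 248.30852519]
scene [272.97577287 247.51836753]
```

View pics/scene4c.png

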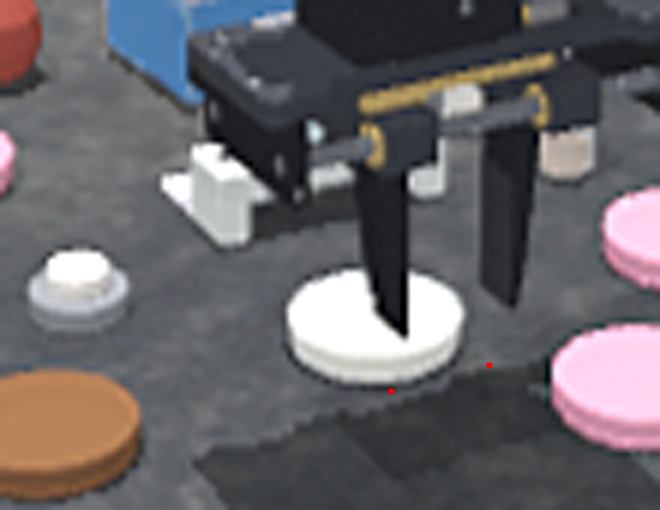

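Call:
{"name": "drive_tool", "arguments": {
  "commands": [
    {"dx": 0,"dy": 0,"dz": -3,"yaw": 0},
    {"dx": 0,"dy": 0,"dz": -3,"yaw": 0},
    {"dx": 0,"dy": 0,"dz": -2,"yaw": 0},
    {"dx": 0,"dy": 0,"dz": 0,"yaw": 0},
    {"dx": 0,"dy": 0,"dz": 0,"yaw": 0}
  ]
}}

```text
t: 4.72
eef_pos: [458.3, 171.8, 5.0]
tcp_rot: [3.141, 0.0, 0.032]
ft_force: [0.3, 0.4, -0.3]
opening: 0.451
```

Call:
{"name": "drive_tool", "arguments": {
  "commands": [
    {"dx": 0,"dy": 0,"dz": -2,"yaw": 0},
    {"dx": 0,"dy": 0,"dz": -1,"yaw": 0},
    {"dx": 0,"dy": 0,"dz": 0,"yaw": 0}
  ]
}}

```text
t: 4.97
eef_pos: [458.3, 171.8, 1.8]
tcp_rot: [3.141, 0.0, 0.032]
ft_force: [0.4, -0.7, 0.5]
opening: 0.447
```

```bash
python3 look.py 5;python3 - <<'E'
from h import *
print(p([[676,42,0],[676,42,61],[627,19,0],[627,19,61]],"scene").round(1).tolist())
print(p([[640,483,0],[640,483,126]],"scene").round(1).tolist())
E
```

```text
5.0667 [458.30435543 171.7443211    1.94491041] [3.14148047e+00 8.26547982e-05 3.17225235e-02] [-0.04526614  0.81505216 -0.43988075]
top [252.26645447 248.39900507]
scene [272.84216472 251.31437112]
[[276.8, 205.9], [277.1, 186.1], [292.5, 210.9], [293.1, 190.8]]
[[118.4, 248.4], [110.3, 199.2]]
```

View pics/scene5c.png

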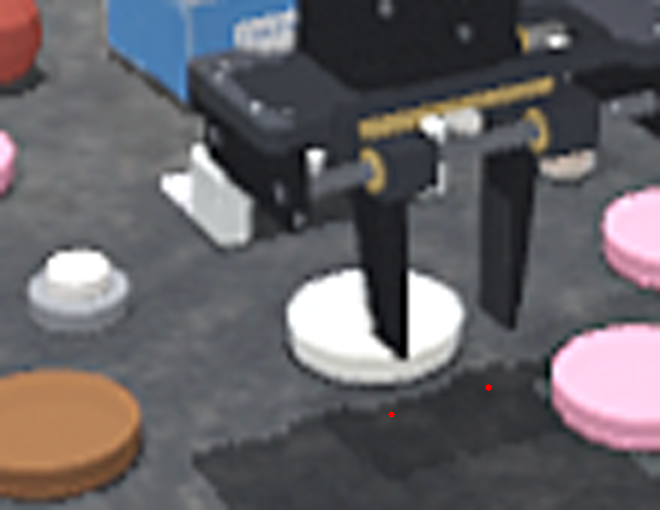

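Call:
{"name": "drive_tool", "arguments": {
  "commands": [
    {"dx": 0,"dy": 0,"dz": -3,"yaw": 0},
    {"dx": 0,"dy": 0,"dz": 0,"yaw": 0},
    {"dx": 0,"dy": 0,"dz": 0,"yaw": 0}
  ]
}}

```text
t: 5.32
eef_pos: [458.2, 171.7, -1.2]
tcp_rot: [3.141, 0.0, 0.032]
ft_force: [0.0, -0.7, -0.1]
opening: 0.451
```

Call:
{"name": "drive_tool", "arguments": {
  "commands": [
    {"dx": 0,"dy": 0,"dz": -3,"yaw": 0},
    {"dx": 0,"dy": 0,"dz": 0,"yaw": 0},
    {"dx": 0,"dy": 0,"dz": 0,"yaw": 0}
  ]
}}

```text
t: 5.57
eef_pos: [458.2, 171.7, -4.2]
tcp_rot: [3.141, 0.0, 0.032]
ft_force: [-0.1, -0.2, 0.5]
opening: 0.448
```

The tool reads below the bench with no force, so the reported z runs too low, which matches the pictures. I'll keep going down in small steps and watch the force.

Call:
{"name": "drive_tool", "arguments": {
  "commands": [
    {"dx": 0,"dy": 0,"dz": -3,"yaw": 0},
    {"dx": 0,"dy": 0,"dz": -3,"yaw": 0},
    {"dx": 0,"dy": 0,"dz": -2,"yaw": 0},
    {"dx": 0,"dy": 0,"dz": 0,"yaw": 0}
  ]
}}

```text
t: 5.9
eef_pos: [458.1, 171.7, -12.5]
tcp_rot: [3.141, 0.001, 0.032]
ft_force: [-0.0, 0.2, -0.5]
opening: 0.448
```

```bash
python3 look.py 6
```

```text
6.0 [458.24953876 171.76406256 -12.19529707] [3.14145155e+00 3.38716747e-04 3.17271303e-02] [ 0.26419966 -0.19189394 -0.2285954 ]
top [252.49667173 248.66020726]
scene [272.78889264 256.51393038]
```

View pics/scene6c.png

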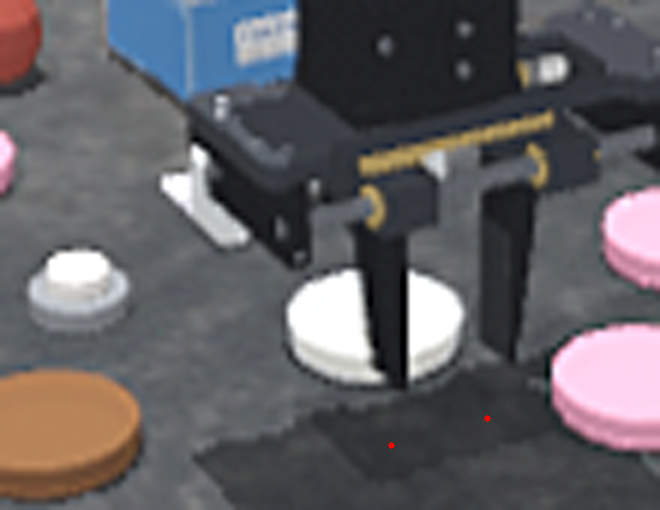

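Call:
{"name": "drive_tool", "arguments": {
  "commands": [
    {"dx": 0,"dy": 0,"dz": -3,"yaw": 0},
    {"dx": 0,"dy": 0,"dz": -3,"yaw": 0},
    {"dx": 0,"dy": 0,"dz": 0,"yaw": 0}
  ]
}}

```text
t: 6.25
eef_pos: [458.1, 171.7, -18.5]
tcp_rot: [3.141, 0.001, 0.032]
ft_force: [-0.9, 0.2, -0.1]
opening: 0.449
```

Call:
{"name": "drive_tool", "arguments": {
  "commands": [
    {"dx": 0,"dy": 0,"dz": -2,"yaw": 0},
    {"dx": 0,"dy": 0,"dz": 0,"yaw": 0},
    {"dx": 0,"dy": 0,"dz": 0,"yaw": 0}
  ]
}}

```text
t: 6.5
eef_pos: [458.3, 171.8, -20.1]
tcp_rot: [3.141, 0.0, 0.032]
ft_force: [1.1, -0.4, 0.1]
opening: 0.452
```

Call:
{"name": "drive_tool", "arguments": {
  "commands": [
    {"dx": 0,"dy": 0,"dz": -2,"yaw": 0},
    {"dx": 0,"dy": 0,"dz": 0,"yaw": 0},
    {"dx": 0,"dy": 0,"dz": 0,"yaw": 0}
  ]
}}

```text
t: 6.75
eef_pos: [458.3, 171.7, -22.1]
tcp_rot: [3.141, 0.0, 0.032]
ft_force: [0.5, -0.2, -0.1]
opening: 0.454
```

```bash
python3 look.py 7
```

```text
6.85 [458.3275761  171.77226545 -22.00471387] [ 3.14152427e+00 -4.86891581e-05  3.16828398e-02] [0.49123082 0.51365298 0.39374426]
top [252.65546389 248.80411747]
scene [272.73103476 260.06154961]
```

View pics/scene7c.png

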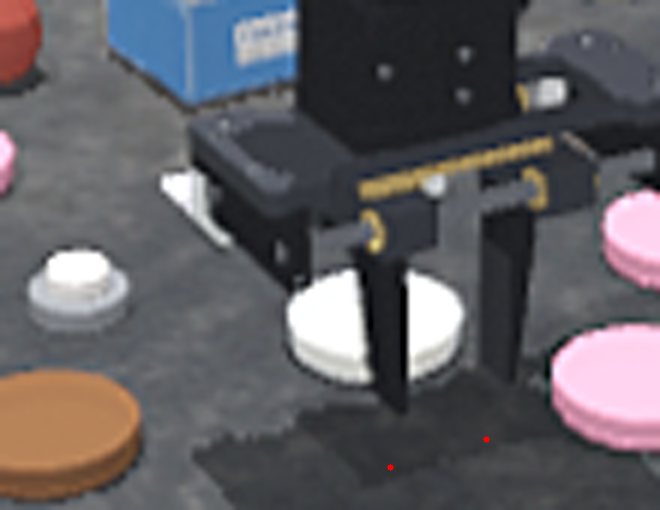

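Call:
{"name": "drive_tool", "arguments": {
  "commands": [
    {"dx": 0,"dy": 0,"dz": -1.5,"yaw": 0},
    {"dx": 0,"dy": 0,"dz": 0,"yaw": 0},
    {"dx": 0,"dy": 0,"dz": 0,"yaw": 0}
  ]
}}

```text
t: 7.1
eef_pos: [458.3, 171.7, -23.6]
tcp_rot: [3.141, 0.0, 0.032]
ft_force: [-0.3, -0.5, 0.7]
opening: 0.449
```

Call:
{"name": "drive_tool", "arguments": {
  "commands": [
    {"dx": 0,"dy": 0,"dz": -1.5,"yaw": 0},
    {"dx": 0,"dy": 0,"dz": 0,"yaw": 0},
    {"dx": 0,"dy": 0,"dz": 0,"yaw": 0}
  ]
}}

```text
t: 7.35
eef_pos: [458.3, 171.7, -25.1]
tcp_rot: [3.141, 0.0, 0.032]
ft_force: [-0.9, 0.5, 0.8]
opening: 0.45
```

Call:
{"name": "drive_tool", "arguments": {
  "commands": [
    {"dx": 0,"dy": 0,"dz": -1.5,"yaw": 0},
    {"dx": 0,"dy": 0,"dz": 0,"yaw": 0},
    {"dx": 0,"dy": 0,"dz": 0,"yaw": 0}
  ]
}}

```text
t: 7.6
eef_pos: [458.3, 171.8, -26.6]
tcp_rot: [3.141, 0.0, 0.032]
ft_force: [0.7, -0.3, 0.1]
opening: 0.449
```

Call:
{"name": "drive_tool", "arguments": {
  "commands": [
    {"dx": 0,"dy": 0,"dz": -1.5,"yaw": 0},
    {"dx": 0,"dy": 0,"dz": 0,"yaw": 0},
    {"dx": 0,"dy": 0,"dz": 0,"yaw": 0}
  ]
}}

```text
t: 7.85
eef_pos: [458.3, 171.7, -28.1]
tcp_rot: [3.141, 0.0, 0.032]
ft_force: [-1.0, 0.7, 0.5]
opening: 0.45
```

```bash
python3 look.py 8
```

```text
7.95 [458.31793552 171.76012375 -28.05567097] [3.14149675e+00 2.46703385e-05 3.17516054e-02] [ 0.08367152 -0.97154492 -0.64072334]
top [252.75718747 248.90877462]
scene [272.71358037 262.2452493 ]
```

View pics/scene8c.png

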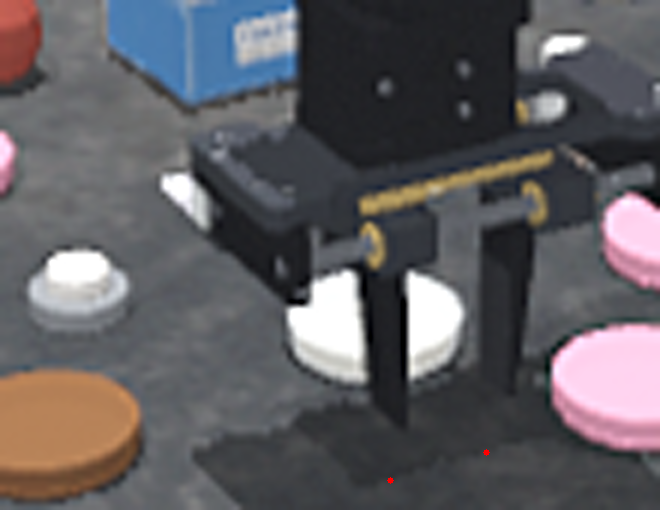

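Call:
{"name": "drive_tool", "arguments": {
  "commands": [
    {"dx": 0,"dy": 0,"dz": -1,"yaw": 0},
    {"dx": 0,"dy": 0,"dz": 0,"yaw": 0},
    {"dx": 0,"dy": 0,"dz": 0,"yaw": 0}
  ]
}}

```text
t: 8.2
eef_pos: [458.3, 171.7, -29.1]
tcp_rot: [3.141, 0.0, 0.032]
ft_force: [0.3, 0.5, 0.1]
opening: 0.451
```

Call:
{"name": "drive_tool", "arguments": {
  "commands": [
    {"dx": 0,"dy": 0,"dz": -1,"yaw": 0},
    {"dx": 0,"dy": 0,"dz": 0,"yaw": 0},
    {"dx": 0,"dy": 0,"dz": 0,"yaw": 0}
  ]
}}

```text
t: 8.45
eef_pos: [458.3, 171.8, -30.1]
tcp_rot: [3.141, 0.0, 0.032]
ft_force: [-0.1, 0.3, 0.3]
opening: 0.45
```

Call:
{"name": "drive_tool", "arguments": {
  "commands": [
    {"dx": 0,"dy": 0,"dz": -1,"yaw": 0},
    {"dx": 0,"dy": 0,"dz": 0,"yaw": 0},
    {"dx": 0,"dy": 0,"dz": 0,"yaw": 0}
  ]
}}

```text
t: 8.7
eef_pos: [458.3, 171.8, -31.1]
tcp_rot: [3.141, 0.0, 0.032]
ft_force: [0.1, -0.5, 0.1]
opening: 0.454
```

Call:
{"name": "drive_tool", "arguments": {
  "commands": [
    {"dx": 0,"dy": 0,"dz": -1,"yaw": 0},
    {"dx": 0,"dy": 0,"dz": 0,"yaw": 0},
    {"dx": 0,"dy": 0,"dz": 0,"yaw": 0}
  ]
}}

```text
t: 8.95
eef_pos: [458.4, 171.8, -31.4]
tcp_rot: [-3.142, -0.001, 0.032]
ft_force: [-1.6, -0.6, 12.4]
opening: 0.451
```

Call:
{"name": "drive_tool", "arguments": {
  "commands": [
    {"dx": 0,"dy": 0,"dz": -1,"yaw": 0},
    {"dx": 0,"dy": 0,"dz": 0,"yaw": 0},
    {"dx": 0,"dy": 0,"dz": 0,"yaw": 0}
  ]
}}

```text
t: 9.2
eef_pos: [458.4, 171.8, -31.5]
tcp_rot: [-3.141, -0.001, 0.032]
ft_force: [-5.2, -1.5, 27.8]
opening: 0.447
```

Call:
{"name": "drive_tool", "arguments": {
  "commands": [
    {"dx": 0,"dy": 0,"dz": -1,"yaw": 0},
    {"dx": 0,"dy": 0,"dz": 0,"yaw": 0},
    {"dx": 0,"dy": 0,"dz": 0,"yaw": 0}
  ]
}}

```text
t: 9.45
eef_pos: [458.5, 171.8, -31.6]
tcp_rot: [-3.141, -0.002, 0.032]
ft_force: [-8.5, -2.4, 44.4]
opening: 0.447
```

```bash
python3 look.py 9
```

```text
9.55 [458.48590103 171.79280027 -31.5818616 ] [-3.14136332e+00 -1.87054912e-03  3.18105935e-02] [-8.71064308 -2.52171126 43.75466812]
top [252.80485124 248.91867012]
scene [272.65390493 263.48174769]
```

View pics/scene9c.png

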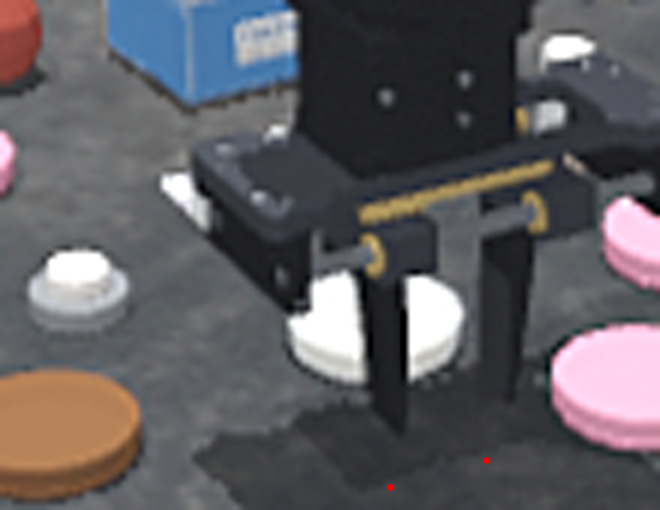

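Call:
{"name": "drive_tool", "arguments": {
  "commands": [
    {"dx": 0,"dy": 0,"dz": 4,"yaw": 0},
    {"dx": 0,"dy": 0,"dz": 3.5,"yaw": 0},
    {"dx": 0,"dy": 0,"dz": 0,"yaw": 0}
  ]
}}

```text
t: 9.8
eef_pos: [458.6, 171.8, -26.0]
tcp_rot: [-3.142, -0.001, 0.032]
ft_force: [0.0, -0.1, 0.3]
opening: 0.452
```

Call:
{"name": "drive_tool", "arguments": {
  "commands": [
    {"dx": 5,"dy": 0,"dz": 0,"yaw": 0},
    {"dx": 5,"dy": 0,"dz": 0,"yaw": 0},
    {"dx": 5,"dy": 0,"dz": 0,"yaw": 0},
    {"dx": 5,"dy": 0,"dz": 0,"yaw": 0},
    {"dx": 5,"dy": 0,"dz": 0,"yaw": 0}
  ]
}}

```text
t: 10.22
eef_pos: [483.9, 171.7, -26.8]
tcp_rot: [3.141, 0.0, 0.032]
ft_force: [0.1, 0.2, 0.6]
opening: 0.449
```

```bash
python3 look.py 10
```

```text
10.3167 [484.24955115 171.72085654 -26.73273975] [ 3.14158609e+00 -4.95910804e-04  3.14251209e-02] [ 0.32383492  0.01381194 -0.28076202]
top [252.80318467 241.30860493]
scene [267.63245961 256.6158997 ]
```

View pics/scene10c.png

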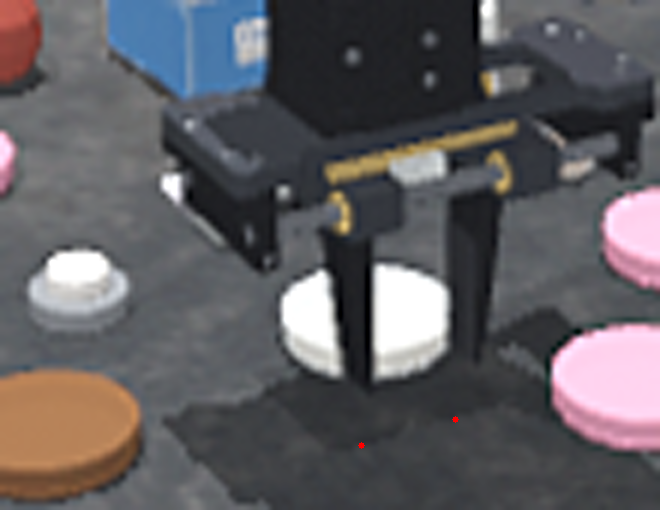

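Call:
{"name": "drive_tool", "arguments": {
  "commands": [
    {"dx": 5,"dy": 0,"dz": 0,"yaw": 0},
    {"dx": 6,"dy": -2,"dz": 0,"yaw": 0},
    {"dx": 6,"dy": -3,"dz": 0,"yaw": 0},
    {"dx": 6,"dy": -3,"dz": 0,"yaw": 0},
    {"dx": 6,"dy": -3,"dz": 0,"yaw": 0}
  ]
}}

```text
t: 10.73
eef_pos: [513.0, 160.4, -26.5]
tcp_rot: [3.142, -0.0, 0.032]
ft_force: [-0.5, -0.1, 0.8]
opening: 0.45
```

```bash
python3 look.py 11
```

```text
10.8333 [513.49932027 160.19661749 -26.5253452 ] [-3.14156526e+00 -8.90619626e-04  3.08739711e-02] [ 0.08321355  0.79877489 -0.19172102]
top [256.20995609 232.80233073]
scene [266.27125806 249.84345814]
```

View pics/scene11c.png

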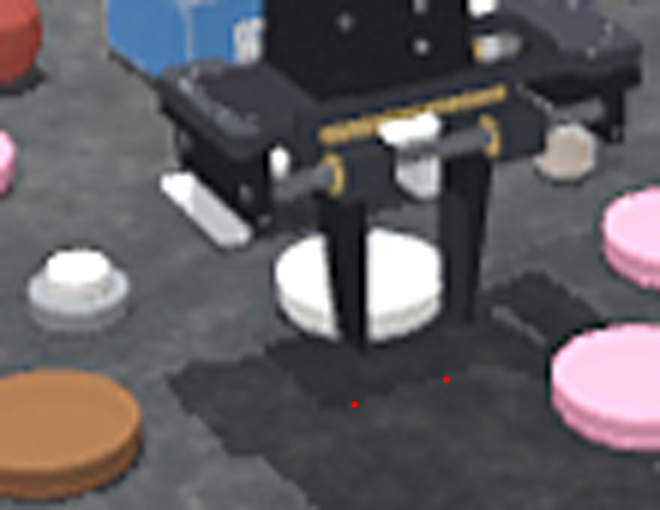

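View pics/top11c.png

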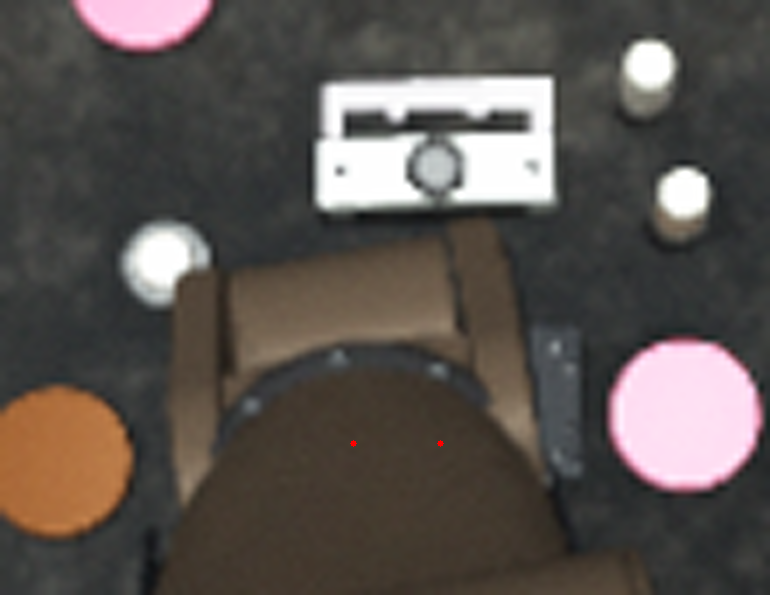

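Call:
{"name": "drive_tool", "arguments": {
  "commands": [
    {"dx": 6,"dy": -3,"dz": 0,"yaw": 0},
    {"dx": 6,"dy": -3,"dz": 0,"yaw": 0},
    {"dx": 6,"dy": -3,"dz": 0,"yaw": 0},
    {"dx": 6,"dy": -3,"dz": 0,"yaw": 0},
    {"dx": 6,"dy": -3,"dz": 0,"yaw": 0}
  ]
}}

```text
t: 11.25
eef_pos: [543.0, 145.4, -26.5]
tcp_rot: [3.142, -0.0, 0.032]
ft_force: [-0.6, 1.0, -0.2]
opening: 0.453
```

```bash
python3 look.py 12; python3 - <<'E'
from h import *
e=np.array(env.state()["eef_pos"]); c=e+[36.4,1,0];
im=cv2.imread("pics/S12.png");k=6
P=[[c[0]+34.5*np.cos(a),c[1]+34.5*np.sin(a),z] for z in(0,14) for a in np.linspace(0,6.28,40)]
b=cv2.resize(im[185:270,200:310],None,fx=k,fy=k,interpolation=cv2.INTER_CUBIC)
for q in p(P,"scene"): cv2.circle(b,(int((q[0]-200+.5)*k),int((q[1]-185+.5)*k)),1,(0,0,255),-1)
cv2.imwrite("pics/S12c.png",b)
E
```

```text
11.35 [543.4412885  145.25361451 -26.52760637] [ 3.14157387e+00 -8.70244000e-04  3.10367116e-02] [0.72129285 0.04356654 0.33001499]
top [260.58705529 224.15818438]
scene [266.05090227 243.04572398]
```

View pics/S12c.png

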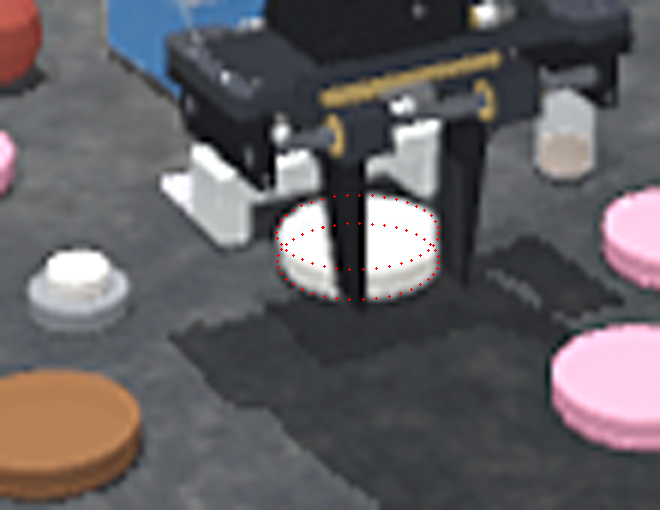

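View pics/top12c.png

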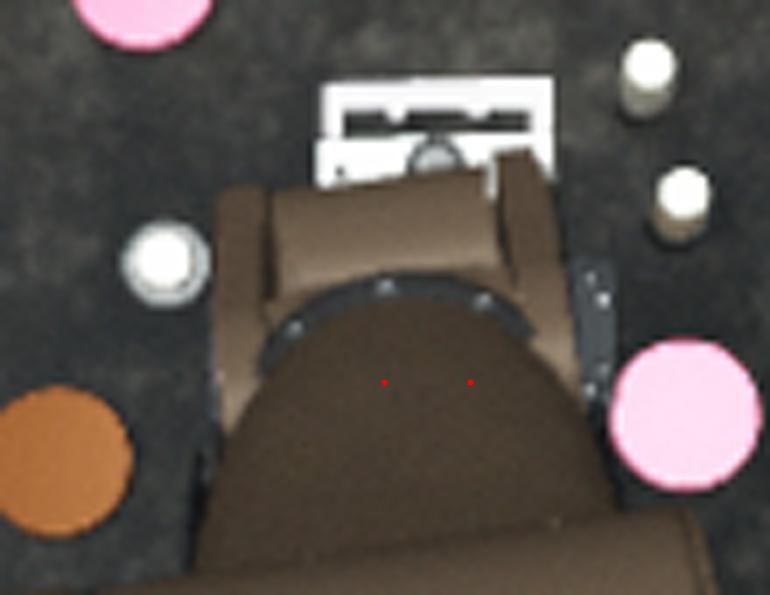

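Call:
{"name": "drive_tool", "arguments": {
  "commands": [
    {"dx": 6,"dy": -2.5,"dz": 0,"yaw": 0},
    {"dx": 6,"dy": -2.5,"dz": 0,"yaw": 0},
    {"dx": 6,"dy": -2.5,"dz": 0,"yaw": 0},
    {"dx": 6,"dy": -0.5,"dz": 0,"yaw": 0},
    {"dx": 6,"dy": 0,"dz": 0,"yaw": 0}
  ]
}}

```text
t: 11.77
eef_pos: [573.0, 137.6, -26.5]
tcp_rot: [3.141, -0.0, 0.031]
ft_force: [-0.5, 0.6, 0.2]
opening: 0.454
```

Call:
{"name": "drive_tool", "arguments": {
  "commands": [
    {"dx": 4,"dy": 0,"dz": 0,"yaw": 0},
    {"dx": 4,"dy": 0,"dz": 0,"yaw": 0},
    {"dx": 4,"dy": 0.2,"dz": 0,"yaw": 0},
    {"dx": 3,"dy": 0,"dz": 0,"yaw": 0}
  ]
}}

```text
t: 12.1
eef_pos: [587.7, 138.1, -26.5]
tcp_rot: [3.142, -0.0, 0.032]
ft_force: [-0.4, 0.3, 0.6]
opening: 0.451
```

```bash
cat > ov.py <<'E'
from h import *
import sys
f=sys.argv[1]
e=np.array(env.state()["eef_pos"]); print(e,env.state()["ft_force"]);c=e+[36.4,1,0]
if len(sys.argv)>2: c=np.array([float(v) for v in sys.argv[2].split(",")])
k=7
P=[[c[0]+34.5*np.cos(a),c[1]+34.5*np.sin(a),z] for z in(0,14) for a in np.linspace(0,6.28,40)]
for n,x0,y0 in(("scene",205,180),("top",205,165)):
  im=shot(n,n[0].upper()+f)[...,::-1]
  b=cv2.resize(im[y0:y0+85,x0:x0+110],None,fx=k,fy=k,interpolation=cv2.INTER_CUBIC)
  for q in p(P,n): cv2.circle(b,(int((q[0]-x0+.5)*k),int((q[1]-y0+.5)*k)),1,(0,0,255),-1)
  cv2.imwrite(f"pics/{n}{f}c.png",b)
E
python3 ov.py 13
```

```text
[587.70758591 138.06898644 -26.53866146] [-0.36254021  0.32083606  0.61841947]
```

View pics/scene13c.png

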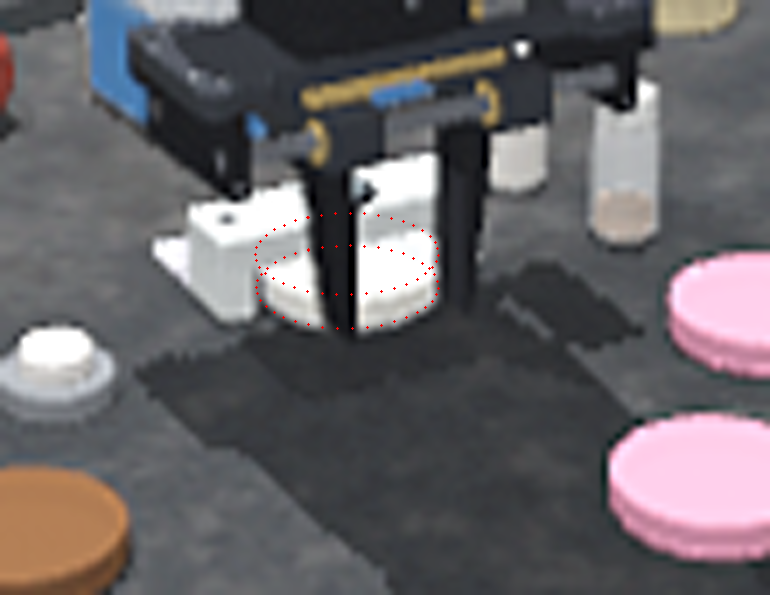

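Call:
{"name": "drive_tool", "arguments": {
  "commands": [
    {"dx": 2,"dy": 0,"dz": 0,"yaw": 0},
    {"dx": 2,"dy": 0,"dz": 0,"yaw": 0},
    {"dx": 2,"dy": 0,"dz": 0,"yaw": 0},
    {"dx": 2,"dy": 0,"dz": 0,"yaw": 0}
  ]
}}

```text
t: 12.53
eef_pos: [595.5, 138.0, -26.5]
tcp_rot: [3.142, 0.0, 0.032]
ft_force: [0.3, 0.1, -0.1]
opening: 0.448
```

Call:
{"name": "drive_tool", "arguments": {
  "commands": [
    {"dx": 1,"dy": 0,"dz": 0,"yaw": 0},
    {"dx": 1,"dy": 0,"dz": 0,"yaw": 0}
  ]
}}

```text
t: 12.7
eef_pos: [597.4, 138.0, -26.5]
tcp_rot: [3.141, 0.0, 0.032]
ft_force: [-0.1, -0.1, 0.8]
opening: 0.452
```

Call:
{"name": "drive_tool", "arguments": {
  "commands": [
    {"dx": 1,"dy": 0,"dz": 0,"yaw": 0},
    {"dx": 0,"dy": 0,"dz": 0,"yaw": 0}
  ]
}}

```text
t: 12.87
eef_pos: [598.5, 138.0, -26.5]
tcp_rot: [3.142, -0.0, 0.032]
ft_force: [-0.2, 0.5, 0.4]
opening: 0.448
```

Call:
{"name": "drive_tool", "arguments": {
  "commands": [
    {"dx": 1,"dy": 0,"dz": 0,"yaw": 0},
    {"dx": 0,"dy": 0,"dz": 0,"yaw": 0}
  ]
}}

```text
t: 13.03
eef_pos: [599.4, 138.0, -26.5]
tcp_rot: [3.142, -0.0, 0.032]
ft_force: [0.1, -0.2, -0.4]
opening: 0.45
```

Call:
{"name": "drive_tool", "arguments": {
  "commands": [
    {"dx": 1,"dy": 0,"dz": 0,"yaw": 0},
    {"dx": 0,"dy": 0,"dz": 0,"yaw": 0}
  ]
}}

```text
t: 13.2
eef_pos: [600.5, 137.9, -26.5]
tcp_rot: [3.142, -0.0, 0.032]
ft_force: [0.3, 0.4, 0.8]
opening: 0.448
```

```bash
python3 ov.py 14
```

```text
[600.49289113 137.94895906 -26.4807668 ] [0.29974077 0.43291247 0.79255322]
```

View pics/scene14c.png

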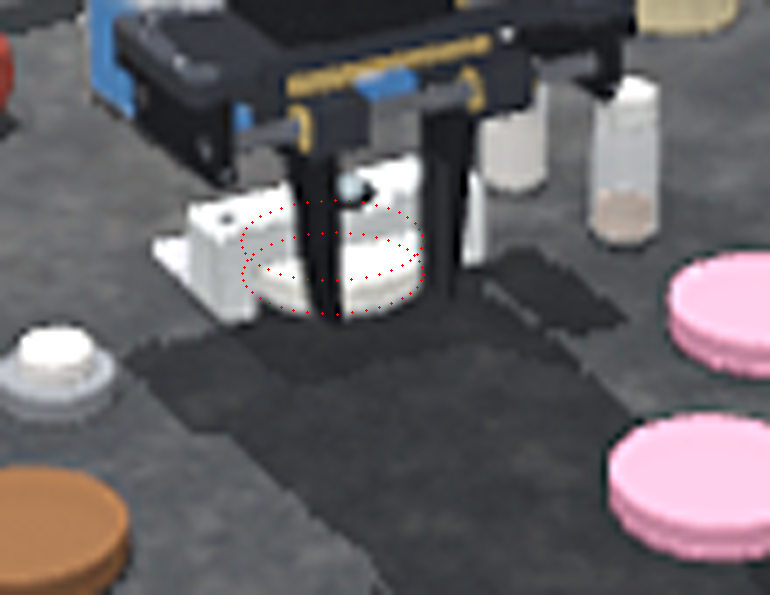

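View pics/top14c.png

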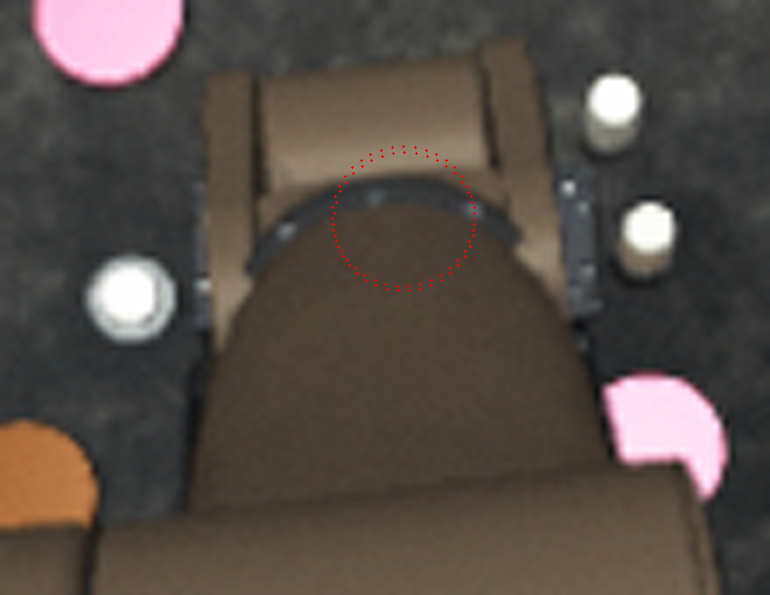

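Tracking is still good and there's no pin contact yet. I'll continue in 1 mm steps.

Call:
{"name": "drive_tool", "arguments": {
  "commands": [
    {"dx": 1,"dy": 0,"dz": 0,"yaw": 0},
    {"dx": 0,"dy": 0,"dz": 0,"yaw": 0}
  ]
}}

```text
t: 13.47
eef_pos: [601.4, 138.0, -26.5]
tcp_rot: [3.142, -0.0, 0.032]
ft_force: [-0.3, -0.6, -0.8]
opening: 0.451
```

Call:
{"name": "drive_tool", "arguments": {
  "commands": [
    {"dx": 1,"dy": 0,"dz": 0,"yaw": 0},
    {"dx": 0,"dy": 0,"dz": 0,"yaw": 0}
  ]
}}

```text
t: 13.63
eef_pos: [602.3, 138.0, -26.6]
tcp_rot: [3.141, 0.0, 0.032]
ft_force: [-0.6, -0.5, -0.0]
opening: 0.449
```

Call:
{"name": "drive_tool", "arguments": {
  "commands": [
    {"dx": 1,"dy": 0,"dz": 0,"yaw": 0},
    {"dx": 0,"dy": 0,"dz": 0,"yaw": 0}
  ]
}}

```text
t: 13.8
eef_pos: [602.7, 137.9, -26.7]
tcp_rot: [3.141, 0.001, 0.032]
ft_force: [-2.7, -0.6, 1.9]
opening: 0.449
```

Call:
{"name": "drive_tool", "arguments": {
  "commands": [
    {"dx": 0.5,"dy": 0,"dz": 0,"yaw": 0},
    {"dx": 0,"dy": 0,"dz": 0,"yaw": 0},
    {"dx": 0,"dy": 0,"dz": 0,"yaw": 0}
  ]
}}

```text
t: 14.05
eef_pos: [602.9, 137.9, -26.7]
tcp_rot: [3.141, 0.002, 0.032]
ft_force: [-6.0, -0.7, 2.1]
opening: 0.45
```

Call:
{"name": "drive_tool", "arguments": {
  "commands": [
    {"dx": 0.5,"dy": 0,"dz": 0,"yaw": 0},
    {"dx": 0,"dy": 0,"dz": 0,"yaw": 0},
    {"dx": 0,"dy": 0,"dz": 0,"yaw": 0}
  ]
}}

```text
t: 14.3
eef_pos: [602.9, 137.9, -26.7]
tcp_rot: [3.141, 0.003, 0.032]
ft_force: [-6.4, 0.1, 3.0]
opening: 0.454
```

```bash
python3 ov.py 15
```

```text
[602.94414445 137.88867092 -26.72747996] [-6.35379591  0.05366207  2.98237049]
```

View pics/scene15c.png

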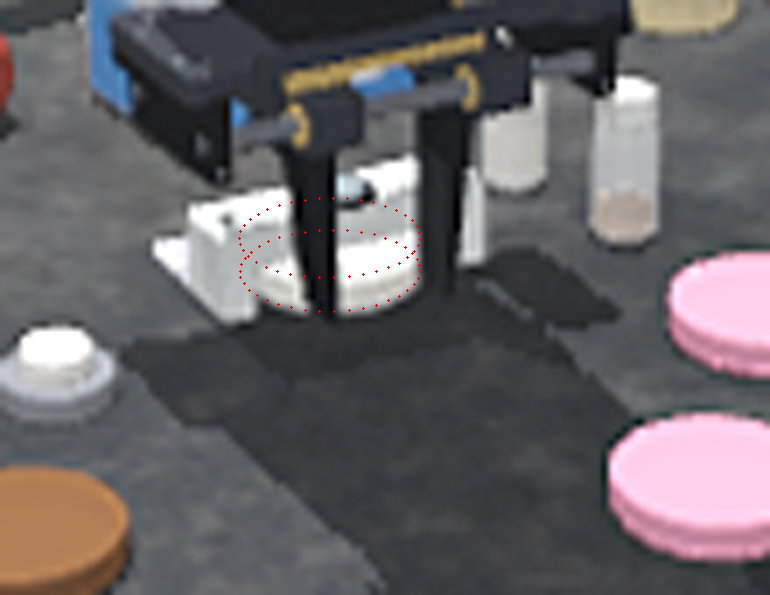

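Call:
{"name": "drive_tool", "arguments": {
  "commands": [
    {"dx": -3,"dy": 0,"dz": 0,"yaw": 0},
    {"dx": -8,"dy": 0,"dz": 0,"yaw": 0},
    {"dx": -12,"dy": 0,"dz": 0,"yaw": 0},
    {"dx": -15,"dy": 0,"dz": 0,"yaw": 0},
    {"dx": -5,"dy": 0,"dz": 0,"yaw": 0}
  ]
}}

```text
t: 14.82
eef_pos: [559.5, 138.0, -26.5]
tcp_rot: [3.141, 0.001, 0.032]
ft_force: [0.1, 0.2, -0.7]
opening: 0.448
```

Call:
{"name": "drive_tool", "arguments": {
  "commands": [
    {"dx": 0,"dy": 0,"dz": 20,"yaw": 0},
    {"dx": 0,"dy": 0,"dz": 25,"yaw": 0},
    {"dx": 0,"dy": 0,"dz": 25,"yaw": 0},
    {"dx": 0,"dy": 20,"dz": 5,"yaw": 0},
    {"dx": 0,"dy": 30,"dz": 0,"yaw": 0}
  ],
  "grip": 0
}}

```text
t: 15.23
eef_pos: [563.0, 187.2, 51.0]
tcp_rot: [-3.141, -0.005, 0.029]
ft_force: [0.5, 1.3, 0.1]
opening: 0.155
```

Call:
{"name": "drive_tool", "arguments": {
  "commands": [
    {"dx": 7,"dy": 30,"dz": 0,"yaw": 0},
    {"dx": 10,"dy": 30,"dz": 0,"yaw": 0},
    {"dx": 15,"dy": 20,"dz": 0,"yaw": 0},
    {"dx": 4,"dy": 1,"dz": 0,"yaw": 0},
    {"dx": 0,"dy": 0,"dz": 0,"yaw": 0}
  ]
}}

```text
t: 15.65
eef_pos: [597.9, 269.8, 48.2]
tcp_rot: [-3.141, -0.001, 0.033]
ft_force: [-0.1, -0.7, 0.2]
opening: 0.006
```

```bash
python3 ov.py 16 639,138.5; python3 look.py 16
```

```text
[597.91436937 269.77977783  48.17012991] [-0.0794281  -0.71783245  0.24000631]
15.85 [596.88900828 267.85291755  48.45684628] [3.14126097e+00 5.37377679e-04 3.07416634e-02] [-0.38568733 -0.0491186   0.08008139]
top [222.54513429 205.36799733]
scene [211.20905396 218.19220781]
```

View pics/S16.png

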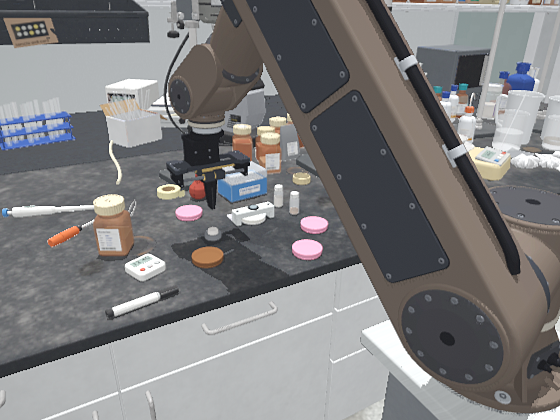

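```bash
python3 ov.py 17 639,138.5
```

```text
[596.88900828 267.85291755  48.45684628] [-0.38568733 -0.0491186   0.08008139]
```

View pics/scene17c.png

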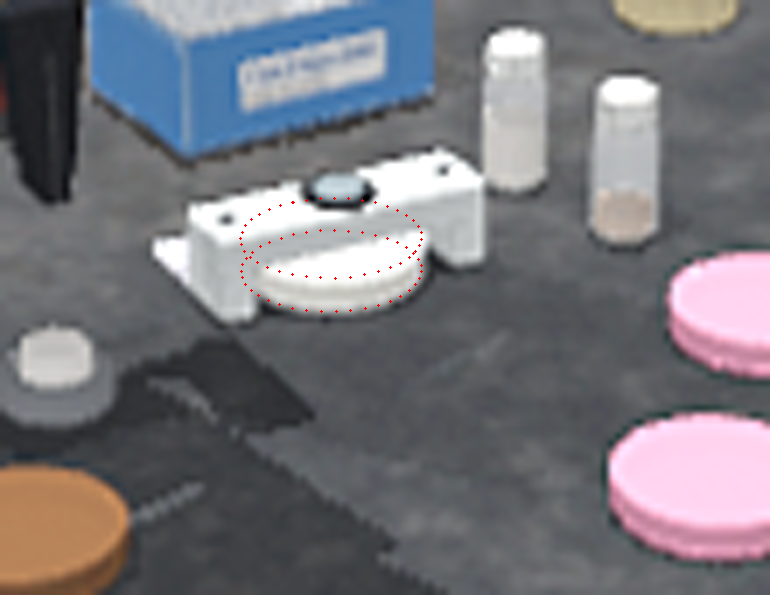

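View pics/top17c.png

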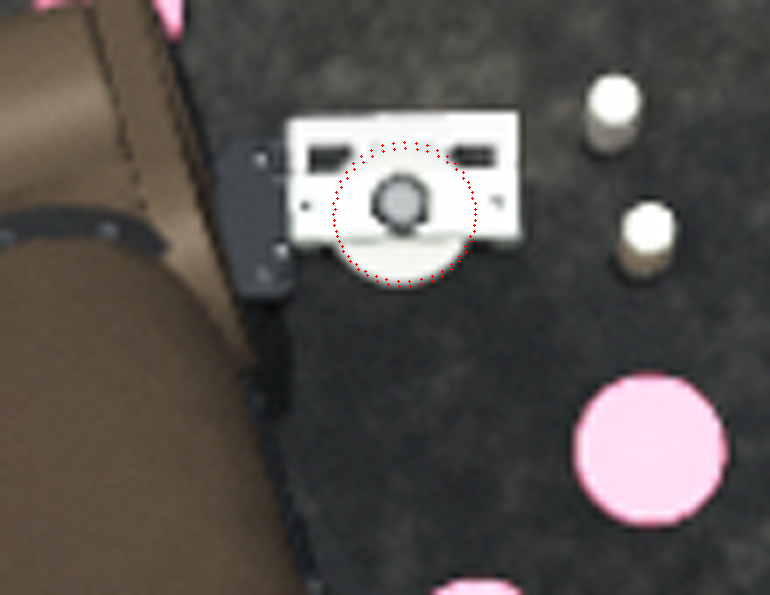

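Call:
{"name": "drive_tool", "arguments": {
  "commands": [
    {"dx": 0,"dy": 0.5,"dz": -20,"yaw": 0},
    {"dx": 0,"dy": 0.5,"dz": -20,"yaw": 0},
    {"dx": 0,"dy": 0,"dz": -10,"yaw": 0},
    {"dx": 0,"dy": 0,"dz": -5,"yaw": 0},
    {"dx": 0,"dy": 0,"dz": 0,"yaw": 0}
  ]
}}

```text
t: 16.37
eef_pos: [596.9, 269.5, -7.4]
tcp_rot: [3.141, 0.002, 0.031]
ft_force: [0.4, -0.0, 0.5]
opening: 0.004
```

```bash
python3 - <<'E'
from h import *
im=shot("scene","S18")[...,::-1];s=env.state();e=np.array(s["eef_pos"]);e[2]+=31.3;print(e,s["ft_force"],s["opening"])
b=cv2.resize(im[190:255,180:260],None,fx=9,fy=9,interpolation=cv2.INTER_CUBIC)
for P in([e+[sx*10,sy*12,0] for sx in(-1,1) for sy in(-1,1)]+[[597+13*np.cos(a),269+13*np.sin(a),18] for a in np.linspace(0,6.28,30)]):
  q=p([P],"scene")[0];cv2.circle(b,(int((q[0]-180+.5)*9),int((q[1]-190+.5)*9)),2,(0,0,255),-1)
cv2.imwrite("pics/S18c.png",b)
E
```

```text
[597.38685109 269.75078612  24.84974756] [ 0.35849948  0.38833101 -0.7239991 ] 0.0035612323127087618
```

View pics/S18c.png

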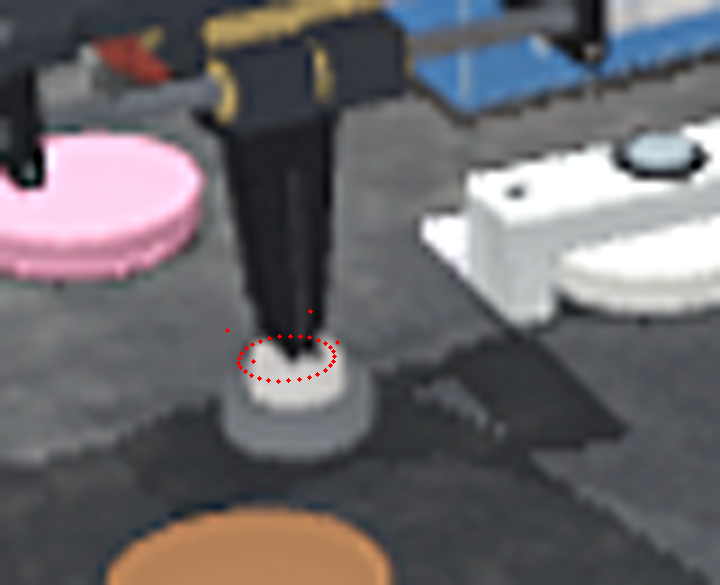

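Call:
{"name": "drive_tool", "arguments": {
  "commands": [
    {"dx": 0,"dy": 0,"dz": -3,"yaw": 0},
    {"dx": 0,"dy": 0,"dz": -3,"yaw": 0},
    {"dx": 0,"dy": 0,"dz": 0,"yaw": 0}
  ]
}}

```text
t: 16.67
eef_pos: [597.9, 270.1, -12.1]
tcp_rot: [-3.141, -0.001, 0.032]
ft_force: [1.2, -0.5, 2.1]
opening: 0.003
```

Call:
{"name": "drive_tool", "arguments": {
  "commands": [
    {"dx": 0,"dy": 0,"dz": -2,"yaw": 0},
    {"dx": 0,"dy": 0,"dz": 0,"yaw": 0},
    {"dx": 0,"dy": 0,"dz": 0,"yaw": 0}
  ]
}}

```text
t: 16.92
eef_pos: [597.8, 270.1, -14.1]
tcp_rot: [-3.141, -0.001, 0.032]
ft_force: [3.1, -0.7, 4.0]
opening: 0.002
```

Call:
{"name": "drive_tool", "arguments": {
  "commands": [
    {"dx": 0,"dy": 0,"dz": -2,"yaw": 0},
    {"dx": 0,"dy": 0,"dz": 0,"yaw": 0},
    {"dx": 0,"dy": 0,"dz": 0,"yaw": 0}
  ]
}}

```text
t: 17.17
eef_pos: [597.9, 270.1, -15.5]
tcp_rot: [-3.141, -0.002, 0.032]
ft_force: [0.5, -0.6, 11.2]
opening: 0.003
```

Call:
{"name": "drive_tool", "arguments": {
  "commands": [
    {"dx": 0,"dy": 0,"dz": -1.5,"yaw": 0},
    {"dx": 0,"dy": 0,"dz": 0,"yaw": 0},
    {"dx": 0,"dy": 0,"dz": 0,"yaw": 0}
  ]
}}

```text
t: 17.42
eef_pos: [598.0, 270.2, -15.8]
tcp_rot: [-3.141, -0.002, 0.032]
ft_force: [-3.3, -2.3, 23.0]
opening: 0.004
```

```bash
python3 - <<'E'
from h import *
im=shot("scene","S19")[...,::-1];s=env.state();print(s["eef_pos"],s["ft_force"],s["moment"])
b=cv2.resize(im[190:255,180:260],None,fx=9,fy=9,interpolation=cv2.INTER_CUBIC)
cv2.imwrite("pics/S19c.png",b)
E
```

```text
[597.97773596 270.17072683 -15.75273265] [-3.36101159 -2.21456224 22.85111194] [-0.44855675  0.73689793 -0.04583905]
```

View pics/S19c.png

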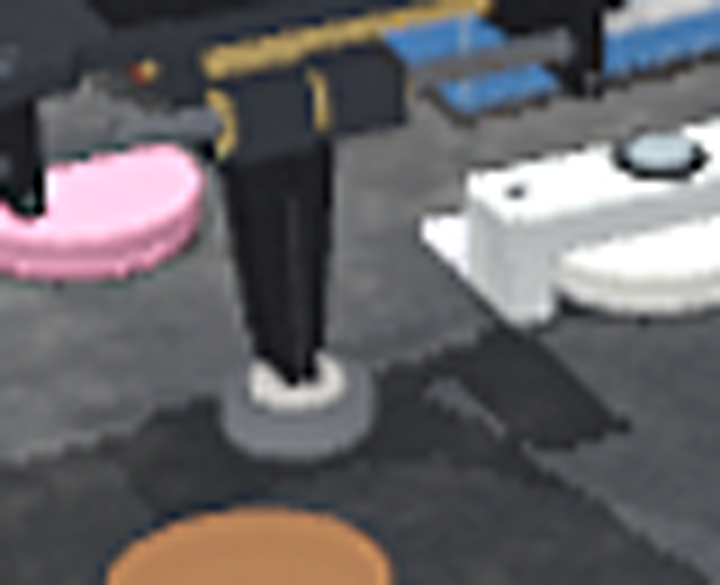

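Call:
{"name": "drive_tool", "arguments": {
  "commands": [
    {"dx": 0,"dy": 0,"dz": 3,"yaw": 0},
    {"dx": 0,"dy": 0,"dz": 5,"yaw": 0},
    {"dx": 0,"dy": 0,"dz": 10,"yaw": 0},
    {"dx": 0,"dy": 0,"dz": 20,"yaw": 0},
    {"dx": 0,"dy": 0,"dz": 25,"yaw": 0}
  ]
}}

```text
t: 17.88
eef_pos: [595.9, 269.5, 44.3]
tcp_rot: [3.14, 0.004, 0.032]
ft_force: [0.2, 0.4, 0.1]
opening: 0.004
```

Call:
{"name": "drive_tool", "arguments": {
  "commands": [
    {"dx": -20,"dy": 0,"dz": 20,"yaw": 0},
    {"dx": -25,"dy": 0,"dz": 15,"yaw": 0},
    {"dx": -25,"dy": 0,"dz": 10,"yaw": 0},
    {"dx": -25,"dy": 0,"dz": 0,"yaw": 0},
    {"dx": 0,"dy": 0,"dz": 0,"yaw": 0}
  ]
}}

```text
t: 18.3
eef_pos: [498.1, 269.8, 90.8]
tcp_rot: [3.141, 0.003, 0.033]
ft_force: [1.0, 0.6, -0.7]
opening: 0.006
```

```bash
python3 ov.py 20 638.5,138.5; python3 - <<'E'
import cv2
b=cv2.imread("pics/S20.png");cv2.imwrite("pics/S20c.png",cv2.resize(b[190:255,180:280],None,fx=8,fy=8,interpolation=cv2.INTER_CUBIC))
E
```

```text
[498.06763742 269.79200678  90.79886933] [ 0.97792027  0.56464058 -0.67794701]
```

View pics/S20c.png

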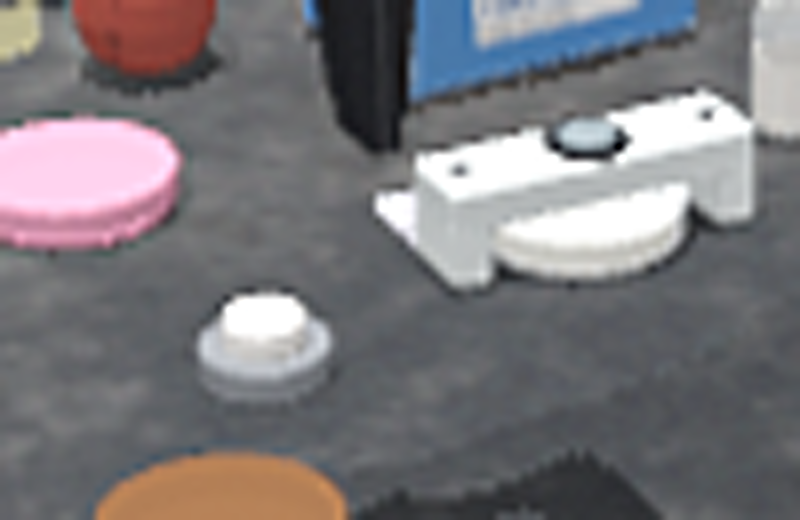

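View pics/top20c.png

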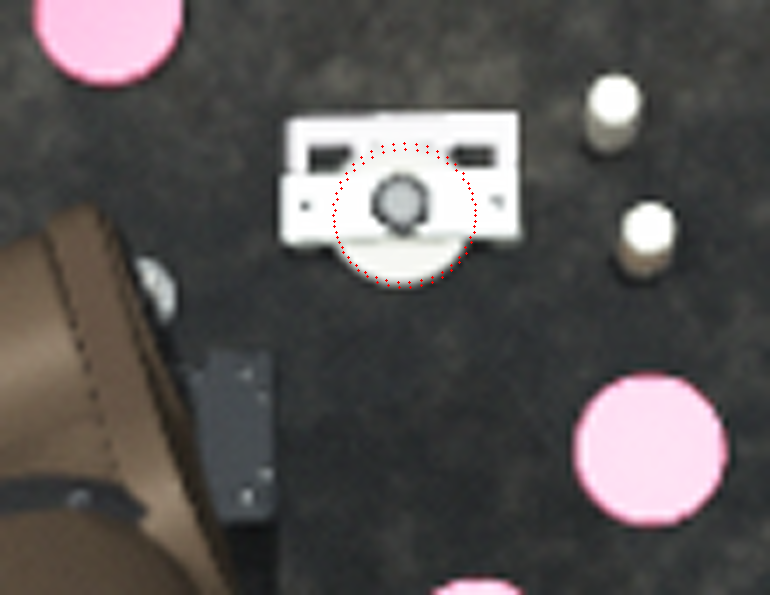

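View pics/S20.png

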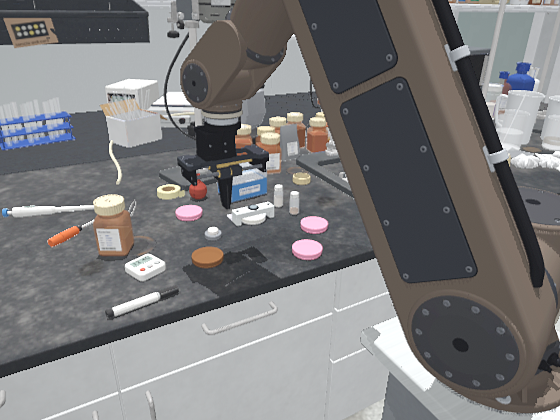

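```bash
cd pics; python3 - <<'E'
import cv2,numpy as np
a=cv2.imread("S18.png");b=cv2.imread("S19.png")
for c in range(206,220):print(c,a[224:244,c,1].tolist(),'\n   ',b[224:244,c,1].tolist())
A=[cv2.resize(x[218:246,200:225],None,fx=15,fy=15,interpolation=cv2.INTER_CUBIC) for x in(a,b)]
cv2.imwrite("cmp.png",np.hstack(A))
E
```

```text
206 [114, 104, 102, 99, 96, 92, 95, 100, 105, 107, 111, 117, 120, 120, 123, 88, 51, 49, 49, 50] 
    [115, 113, 108, 103, 100, 97, 100, 104, 108, 109, 111, 118, 119, 120, 124, 88, 52, 49, 48, 51]
207 [116, 116, 107, 99, 85, 103, 136, 145, 145, 118, 103, 112, 117, 119, 123, 110, 71, 47, 49, 48] 
    [48, 44, 66, 99, 104, 98, 103, 121, 126, 108, 103, 111, 117, 119, 122, 110, 70, 48, 48, 49]
208 [60, 62, 70, 87, 180, 198, 199, 200, 200, 203, 152, 103, 117, 121, 122, 127, 91, 52, 50, 50] 
    [26, 23, 32, 41, 42, 59, 141, 191, 202, 205, 152, 102, 117, 121, 122, 126, 92, 52, 49, 51]
209 [28, 27, 26, 75, 191, 203, 197, 202, 204, 209, 167, 111, 116, 122, 122, 129, 93, 54, 49, 53] 
    [32, 28, 28, 26, 25, 21, 115, 194, 203, 209, 168, 110, 116, 122, 123, 128, 94, 53, 49, 53]
210 [33, 29, 21, 27, 125, 191, 198, 203, 205, 208, 197, 142, 113, 122, 123, 128, 93, 50, 49, 50] 
    [33, 32, 33, 33, 31, 23, 39, 124, 191, 211, 198, 142, 113, 121, 122, 128, 93, 53, 45, 49]
211 [31, 34, 30, 21, 36, 120, 185, 207, 207, 207, 198, 144, 113, 123, 123, 127, 103, 61, 48, 49] 
    [33, 32, 34, 34, 32, 31, 21,
[... 921 characters left out ...]
7, 61] 
    [88, 85, 99, 101, 85, 123, 190, 200, 200, 208, 161, 107, 115, 118, 120, 126, 85, 44, 56, 65]
217 [107, 111, 107, 102, 144, 192, 200, 195, 195, 177, 128, 109, 117, 118, 121, 103, 64, 46, 57, 63] 
    [107, 110, 110, 104, 87, 97, 150, 195, 203, 181, 130, 108, 117, 119, 121, 104, 62, 46, 57, 62]
218 [102, 105, 102, 98, 91, 109, 122, 133, 140, 124, 109, 114, 117, 118, 122, 100, 59, 46, 58, 62] 
    [102, 105, 104, 101, 88, 90, 108, 123, 137, 124, 108, 113, 117, 117, 122, 99, 58, 47, 57, 61]
219 [101, 101, 102, 100, 87, 81, 101, 109, 111, 109, 114, 115, 115, 117, 102, 67, 47, 58, 63, 61] 
    [100, 101, 102, 102, 90, 83, 105, 108, 110, 110, 113, 115, 114, 117, 101, 68, 47, 59, 63, 59]
```

View pics/cmp.png

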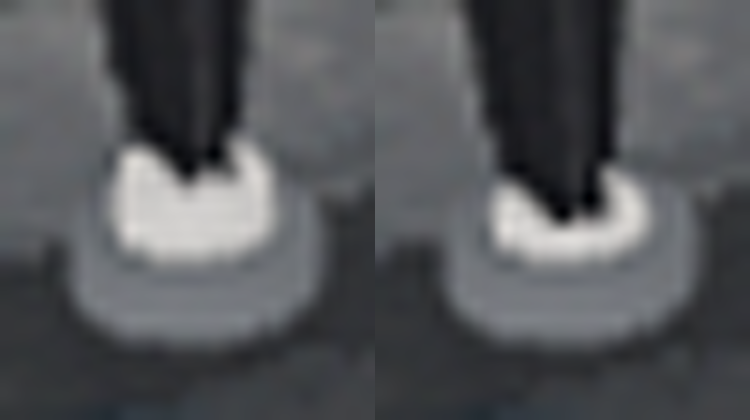

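The key's cap edge dropped about 2.1 px, roughly 6 mm, so it went fully down. It's up again now and the dish is still seated, so I'm handing in.

```bash
python3 - <<'E'
from h import *
a,b=p([[597,269,12],[597,269,18]],"scene");print("px per 6mm",a-b)
s=env.state();print(s["t"],np.abs(s["qvel"]).max());print(env.job_done())
E
```

```text
px per 6mm [0.12287498 2.1455905 ]
18.4 0.03547310664464821
the job is handed in; nothing more can be done
None
```

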